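# Measure three dowels with a scoop and dock it

## Robot

A 6-joint arm with a two-finger parallel gripper is mounted at the origin on the work surface. World frame = base frame: x ahead of the robot, y to its left, z up, the work surface at z = 0. Lengths are in mm, angles in rad, forces in N, time in s.
With the tool pointing down it reaches from about 275 to 750 mm from the base axis. Payload 10.2 kg.
Tool frame: the origin (TCP) lies at the very end of the fingers, on their centre line; the grasp point (between the pads) lies 19 mm behind it (arm.hold_point_z is the distance from the TCP to the grasp point, in mm); z points along the fingers, y is the line along which they close (so a half turn about z gives the same grasp; the last joint's range is limited). The gripper opens to 88 mm and grips with 3 to 60 N. Pads are 18 mm wide; open, the fingers measure 123 mm over their backs; the gripper's body (75 mm by 187 mm) begins 45 mm behind the grasp point.
Start: joints at [0.935, 0.313, 1.498, -0, 1.331, -0.223], TCP at [210.63, 480.901, 238.72] pointing down, gripper open.
Joint ranges: [-2.94, 2.94], [-0.97, 2.17], [0.19, 2.56], [-1.23, 4.37], [0.02, 3.11], [-2.88, 2.88]. Speed limits (rad/s): [2.39, 2.39, 3.01, 3.14, 3.14, 3.14].

## Interface

Orientations are given as [roll, pitch, yaw] about the fixed x, y, z axes, in that order (R = Rz(yaw) Ry(pitch) Rx(roll)).
In Python, from station import status, viewer, job, arm gives the robot as it stands.
- The arm moves only by the tool move_arm, never from a script. Its argument "motion" is a list of rows, each a list of 2 entries, a list of its own where there are three numbers: the shift along the world's x, y, z in m, then the turn, a rotation vector about the world's x, y, z in degrees. A call has 1 to 12 rows; each row is the pose to reach, as a shift and turn from the pose commanded when the call began; what a row does not reach only later rows make up. A row lasts 1/12 s, in which the tool goes at most 41.7 mm and 7.16 degrees, less where a joint would pass 70% of its speed; a pose out of reach is approached as far as the arm can. A call with a gripper value outside its range is refused whole. "claw" is the finger opening in m, from 0 to 0.0881, set as the call begins (left out, the last holds). The fingers move at their own pace and stop on an object; "squeeze" is the grip in N (left out, the last holds). Time passes only in rows, so rows that repeat a pose let the fingers close. It gives the time, the measured TCP pose, the force, the opening and the grip force at its end, in the units of the state.
- status.observe(): the state, without advancing time (a new reading comes with each control period).
- viewer.capture(name): name is "scene" or "side" or "wrist"; returns a dict with "img" (400x640x3 uint8, blue, green, red), "intrinsics" (3x3 intrinsics, pixels), "R" (3x3) and "t" (3): a world point X has camera coordinates R X + t. Camera axes: x right, y down, z forward; pixel columns grow to the right and rows downward; lengths in mm; the calibration is good to about 2 mm. A picture is of the moment at which its call begins. There is no depth.
- job.sign_off(): hands the job in; it is judged then, once.
The state is a dict: "clock": time; "joint_pos": joint angles; "qd": joint speeds; "joint_torque": joint torques, N m; "tool_pos": TCP position; "orientation": TCP orientation; "contact_force": force on the tool from outside, world axes, zero at the start; "ft_torque": the same for the moment, N m; "finger_gap": finger opening in mm; "finger_force": force on a finger pad.
Only numpy, scipy, OpenCV 4.12 (cv2) and the standard library are available. Lean on these libraries where they do the work, as an engineer would, in place of code of your own. Each camera call takes 0.05 s, during which the arm holds its last target. There are 200 camera calls.

## Task

Take the green scoop by its handle, slide it along the bin's floor under the dowels right to the back wall, its nose in the slot below the wall, then draw it clear of the slot and raise it nose-up with a heaped load (more than three dowels). Keeping the nose up about 23 degrees, square to the leaning strike blade, draw the scoop back with its rims just under the blade's edge, so that the surplus is wiped off into the bin and one level layer of exactly three dowels stays. Then set the scoop flat on the bench and push it nose first between the converging rails of the dock until it is home against the stop, let go of it there with its three dowels still in it and the other two in the bin, and leave everything else on the bench where it is.

Things in the scene. Friction and masses are not known exactly. Their poses are not given: they have to be found in the camera images.
- scoop_grip (a point): Grip point of the green scoop (0.22 kg, lies flat): on its upright handle's centre line, 130 mm above the scoop's underside. Scoop axes: x to its open mouth, z up. Handle: 28 mm square wooden post, faces square to x and y, top 155 mm above the underside; 64 mm free between it and the pocket's back plate. The tail ends 15 mm behind the handle's centre
- scoop_pocket (a point): Centre of the scoop's pocket: 132 mm ahead of the handle's centre, 17.5 mm above the underside; scoop's axes. Pocket 95 long x 104 mm wide (112 outside), floor 2.5 mm thick, rims all round (but the mouth) 36 mm above the underside; the side rims end 13 mm behind the nose. One layer of exactly three dowels fits, 3.5 mm below the rims
- scoop_nose (a point): Tip of the scoop's nose on its underside, 58 mm ahead of the pocket's centre; scoop's axes. The mouth has no wall, only a 4.5 mm ridge 10 mm behind the tip with a steep ramp down to the tip: dowels roll out if the nose drops or is jerked
- bin: Fixed dowel bin, open on top and in front. Origin on the bench, x level to the back wall, z up. Floor falls 4 degrees to the back: 20 mm high at the front edge (x = -85 mm), 6 mm at the back wall (face x = +110 mm, 150 mm high), which leaves a slot up to z = 18 mm, 25 mm deep, for the scoop's nose. Inside 150 mm wide, sides 60 high. Dowels lie along y at the wall: three on the floor, two on top
- strike_edge (a point): Middle of the lower edge of the polished steel strike blade fixed across the bin at bin x = -20 mm, 140 mm above the bench; bin's axes. Blade 6 mm thick, 24 mm tall, its top leaning 0.40 rad (23 degrees) to the robot: square to a scoop floor raised nose-up by 23 degrees. Its posts (y = +-79 mm, 35 mm long in x) reach 165 mm above the bench
- dock: Fixed dock on the bench: two dark rails 25 mm high and a yellow stop 30 mm high. Origin on the bench, under the pocket's centre of a scoop that is home; x points inward to the stop, whose face is at x = +61 mm. Rails parallel, 116 mm apart, from x = -22 mm to the stop, opening towards the robot to 172 mm at x = -105 mm
- d1 (a point): Centre of a beech dowel blank, 30 mm diameter, 90 mm long (along its y), about 45 g, loose
- d2 (a point): Centre of a beech dowel blank, 30 mm diameter, 90 mm long (along its y), about 45 g, loose
- d3 (a point): Centre of a beech dowel blank, 30 mm diameter, 90 mm long (along its y), about 45 g, loose
- d4 (a point): Centre of a beech dowel blank, 30 mm diameter, 90 mm long (along its y), about 45 g, loose
- d5 (a point): Centre of a beech dowel blank, 30 mm diameter, 90 mm long (along its y), about 45 g, loose
- glue: Bystander, loose: white glue bottle, 58 mm across, 150 tall. Leave it where it is
- sander: Bystander, loose: cork sanding block 100 x 45 x 30 mm. Leave it where it is
- carton: Bystander, loose: cardboard carton, 110 x 100 mm, 170 tall plus flaps. Leave it where it is
- mallet: Bystander, loose: hammer lying on the bench. Leave it where it is
- driver: Bystander, loose: screwdriver with an orange handle lying on the bench. Leave it where it is
- jar: Bystander, loose: amber glass jar, 72 mm across, 90 tall. Leave it where it is
Mind the look-alikes: they are no part of the job. Leave any black or red look-alike of the part that bears d3 alone.

How it is judged:
By the outcome, as a careful person would: the job done as asked, in the order asked, and still so for the second after the job is handed in, with the robot touching nothing.
It also fails if it takes over 72 s, if anything falls off the work surface, if the arm or the gripper's body presses on something with over 40 N, if the wrist force passes 120 N, or if a joint passes its speed limit or range.

## Working session

There is one attempt and no reset: what is moved stays moved. The work goes in short steps, Python scripts to look and compute and a tool call to move; the robot and the scene stay as the last step left them, time stands still between calls to the robot, and variables do not carry over. Pictures are saved under pics/ and viewed, at most 10 in all, crops included, and the job is handed in when it is done.

Besides the shell and the picture viewer there is one more tool, called after "Call:" by a JSON object that holds its "api" and its "payload". move_arm: Moves the arm, as the interface text tells. Its arguments: {"type":"object","properties":{"motion":{"type":"array","items":{"type":"array"}},"claw":{"type":"number"},"squeeze":{"type":"number"}},"required":["motion"]}

```bash
ls; mkdir -p pics; python3 - <<'E'
from station import status, viewer, job, arm
import cv2
s=status.observe(); print(s); print(arm.hold_point_z, [a for a in dir(arm) if a[0]!='_'])
for n in ("scene","side"):
    c=viewer.capture(n); cv2.imwrite(f"pics/{n}0.png",c["img"]); print(n,c["intrinsics"],c["R"],c["t"])
E
```

```text
pics
{'clock': 0.0, 'joint_pos': array([ 9.34610158e-01,  3.13427125e-01,  1.49843498e+00,  2.48745797e-05,
        1.33101799e+00, -2.23371993e-01]), 'qd': array([-0.00010709,  0.00130024,  0.00028438, -0.00089286,  0.00027937,
        0.00170136]), 'joint_torque': array([ 1.11865513e-03, -4.02208436e+01, -2.52273881e+01,  6.95048855e-02,
        3.52007349e-02, -1.19160759e-04]), 'tool_pos': array([210.46338676, 480.69432233, 238.17357393]), 'orientation': array([-3.14034255e+00, -3.08747749e-04,  2.72877236e+00]), 'contact_force': array([-0.61986492,  0.29789402,  0.34008414]), 'ft_torque': array([ 0.01575986,  0.00268178, -0.02851756]), 'finger_force': 0.0, 'finger_gap': 87.85662882500388}
18.700000000000003 ['MotionError', 'hold_point_z']
scene [[438.02442868   0.         322.29605671]
 [  0.         438.02442868 205.89918273]
 [  0.           0.           1.        ]] [[-6.35333024e-01  7.72238241e-01  2.17471584e-04]
 [ 5.52667526e-01  4.54885260e-01 -6.98310823e-01]
 [-5.39361247e-01 -4.43539737e-01 -7.15794626e-01]] [ 332.85574399 -201.22926334 1829.91135741]
side [[392.97710156   0.         326.5299169 ]
 [  0.         392.97710156 199.94148587]
 [  0.           0.           1.        ]] [[ 0.91504563 -0.40321608 -0.01040567]
 [-0.31018596 -0.68696689 -0.65716144]
 [ 0.25782971  0.6045604  -0.75367802]] [-450.98997486  241.15897634 1117.53929148]
```

View pics/scene0.png

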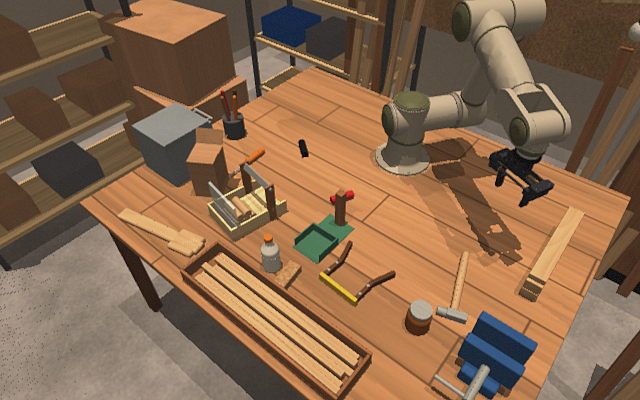

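View pics/side0.png

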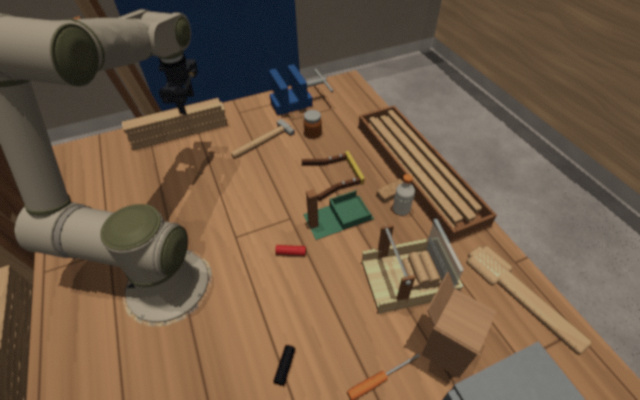

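The side view shows the scoop at about (335,213) with its handle at (312,205), the bin at (410,275), the dock at (345,170) with its yellow stop at (355,165), and red and black look-alike cylinders at (290,250) and (285,365). In the scene view the scoop is at (325,235), the bin at (245,200) and the dock at (345,280).

```bash
python3 - <<'E'
import cv2
a=cv2.imread("pics/side0.png")[140:320,270:510]; cv2.imwrite("pics/sc1.png",cv2.resize(a,(800,600),interpolation=cv2.INTER_CUBIC))
a=cv2.imread("pics/scene0.png")[155:311,200:408]; cv2.imwrite("pics/sc2.png",cv2.resize(a,(800,600),interpolation=cv2.INTER_CUBIC))
E
```

```text
(no output)
```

View pics/sc1.png

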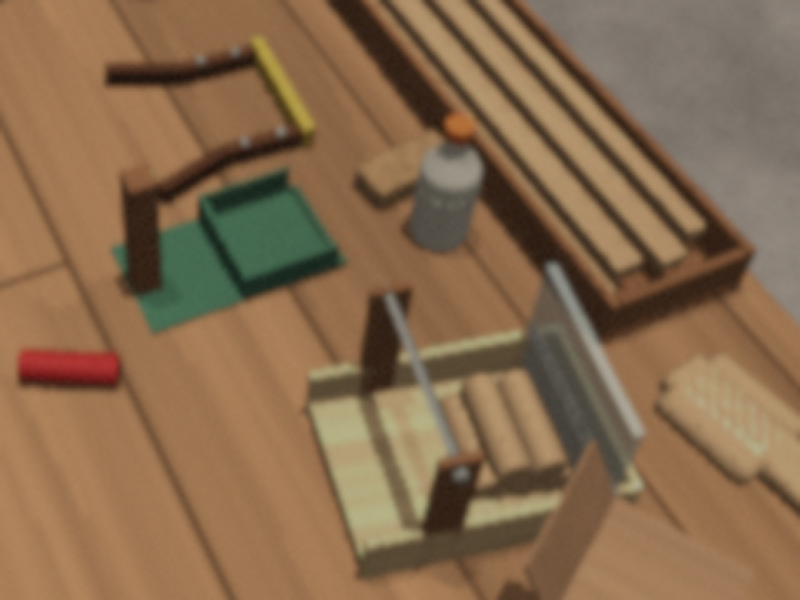

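View pics/sc2.png

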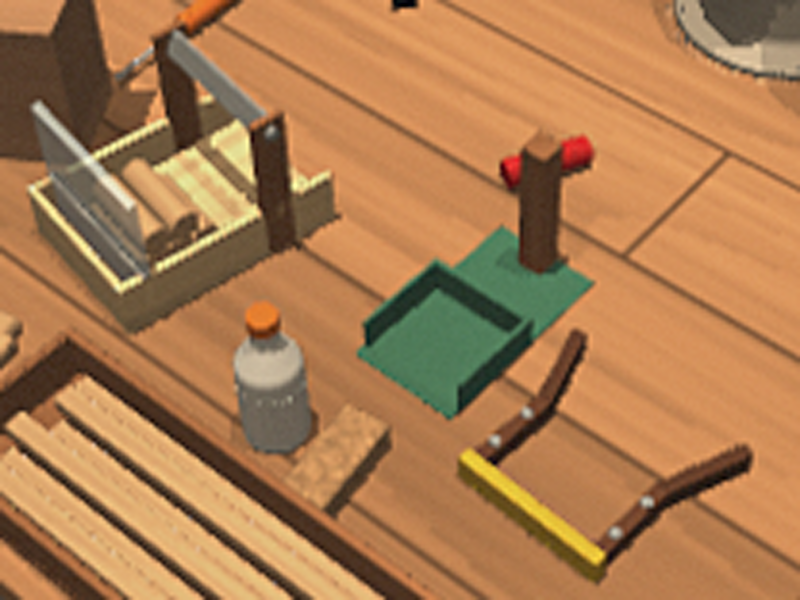

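The crops show the green scoop's handle top at side (141,175) and scene (543,142), in crop pixels. The bin's posts, wall and five dowels are visible, as is the dock with its yellow stop. There is only one scoop, one bin and one dock; the red and black cylinders are dowel look-alikes outside the bin, and I will leave them alone.

```bash
cat > h.py <<'E'
import numpy as np
from scipy.optimize import least_squares
S=lambda u,v:("side",270+.3*u,140+.3*v)
C=lambda u,v:("scene",200+.26*u,155+.26*v)
def proj(c,P):
    q=c["R"]@np.asarray(P,float)+c["t"]; p=c["intrinsics"]@q; return p[:2]/p[2]
def tow(x,p): 
    c,s=np.cos(x[2]),np.sin(x[2]); return np.array([x[0]+c*p[0]-s*p[1],x[1]+s*p[0]+c*p[1],p[2]])
def fit(cams,obs,x0,verbose=True):
    """obs: list of (objpoint(callable of extra params or tuple),(cam,u,v))"""
    f=lambda x:np.concatenate([proj(cams[o[0]],tow(x,p(x) if callable(p) else p))-np.array(o[1:]) for p,o in obs])
    r=least_squares(f,x0,loss="soft_l1")
    print(np.round(r.x,3)); print(np.round(f(r.x).reshape(-1,2),1).tolist()); return r.x
E
python3 - <<'E'
from h import *; from station import viewer
cams={n:viewer.capture(n) for n in("scene","side")}
print("scoop")
fit(cams,[((0,0,155),S(141,175)),((-15,56,2.5),S(112,250)),((-15,-56,2),S(155,328)),((190,-56,0),S(345,262)),((177,56,36),S(286,172)),
((0,0,155),C(543,142)),((-15,-56,2),C(500,227)),((-15,56,2),C(593,284)),((190,-56,0),C(358,353)),((190,56,0),C(453,415)),((177,-56,36),C(367,322)),((177,56,36),C(460,382)),((80,-56,36),C(437,262)),((80,56,36),C(530,322))],[400,0,0])
print("dock")
e=lambda s:(lambda x:(-105,s*x[3],25)); g=lambda s:(lambda x:(61,s*x[4],30))
fit(cams,[(e(1),S(108,66)),(e(-1),S(165,190)),(e(-1),C(578,333)),(e(1),C(745,452)),(g(-1),C(465,452)),(g(1),C(602,550)),(g(1),S(255,42)),(g(-1),S(305,130))],[500,100,0,92,65])
print("bin")
e=lambda s:(lambda x:(110,s*x[3],150))
fit(cams,[(e(1),S(548,265)),(e(-1),S(636,437)),((-20,79,165),S(392,293)),((-20,-79,165),S(460,460)),(e(-1),C(37,105)),(e(1),C(137,210)),((-20,-79,165),C(172,40)),((-20,79,165),C(268,120)),
],[500,-200,0,80])
E
```

```text
scoop
[ 4.57986e+02  2.59360e+01 -4.00000e-03]
[[-1.0, 0.3], [-1.2, -1.0], [-0.9, 1.5], [0.9, 0.4], [0.0, -2.3], [-0.3, 0.6], [0.0, -0.4], [0.4, -0.5], [-0.8, 1.0], [-0.4, 1.8], [-1.1, -0.0], [0.3, 1.3], [-0.6, -0.9], [0.5, -0.7]]
dock
[ 6.25080e+02  1.98533e+02 -7.00000e-02  9.32270e+01  7.12230e+01]
[[-0.8, 0.2], [-1.0, -0.7], [-0.4, -1.3], [0.5, -1.2], [-0.1, -0.2], [-1.4, 1.1], [0.3, -0.7], [0.7, -0.8]]
bin
[ 601.246 -256.868   -6.481   83.285]
[[-1.4, -0.2], [-1.3, 0.1], [1.0, -2.3], [1.6, -1.0], [0.8, -1.7], [0.2, -2.0], [-1.9, -2.9], [-1.7, -0.1]]
```

Call:
{"api": "move_arm", "payload": {"motion": [[[0.018,-0.034,0.002],[0,0,2]],[[0.037,-0.069,0.004],[0,0,4]],[[0.056,-0.104,0.006],[0,0,6]],[[0.075,-0.139,0.008],[0,0,8]],[[0.094,-0.174,0.01],[0,0,10]],[[0.113,-0.209,0.012],[0,0,12]],[[0.132,-0.244,0.014],[0,0,14]],[[0.151,-0.279,0.016],[0,0,16]],[[0.17,-0.314,0.018],[0,0,18]],[[0.19,-0.349,0.019],[0,0,20]],[[0.21,-0.385,0.02],[0,0,22]],[[0.229,-0.42,0.021],[0,0,23.4]]], "claw": 0.088}}

```text
clock: 1.2
tool_pos: [440.2, 58.8, 259.9]
orientation: [-3.142, 0.0, 3.139]
contact_force: [1.0, 0.5, 0.2]
finger_gap: 87.9
finger_force: 0.0
```

```bash
python3 - <<'E'
from h import *; from station import viewer,status
import cv2
s=status.observe(); print(s["tool_pos"],s["orientation"],s["joint_pos"])
c=viewer.capture("wrist"); im=c["img"]; cv2.imwrite("pics/w1.png",im); np.savez("w1.npz",**c)
print(c["intrinsics"][0],-c["R"].T@c["t"],c["R"][2])
cams={n:viewer.capture(n) for n in("scene","side")}
def ground(o,z):
    c=cams[o[0]];k=c["intrinsics"];d=c["R"].T@np.linalg.solve(k,[o[1],o[2],1]);p=-c["R"].T@c["t"];return np.round(p+d*(z-p[2])/d[2])
print("red",ground(S(22,365),15),ground(S(118,368),15)); print("carton base",ground(("scene",187,188),0),ground(("scene",205,195),0),ground(("scene",230,180),0))
print("flap top",ground(("scene",197,129),200),ground(("scene",222,134),200),"side",ground(("side",447,277),200),ground(("side",430,320),200))
E
```

```text
[440.19526306  58.79587366 259.87577991] [-3.14158881e+00  3.45216419e-04  3.13861548e+00] [-1.32206510e-01  1.15753534e-01  1.68747431e+00  4.18055734e-05
  1.33802197e+00 -1.70003529e+00]
[318.54896659   0.         323.54930852] [365.95203028  58.61408072 405.88303151] [ 2.91979929e-01  8.34858104e-05 -9.56424443e-01]
red [320. -23.  15.] [397. -62.  15.]
carton base [ 688. -546.    0.] [ 669. -461.    0.] [ 550. -451.    0.]
flap top [ 567. -570.  200.] [ 528. -474.  200.] side [ 629. -381.  200.] [ 535. -452.  200.]
```

View pics/w1.png

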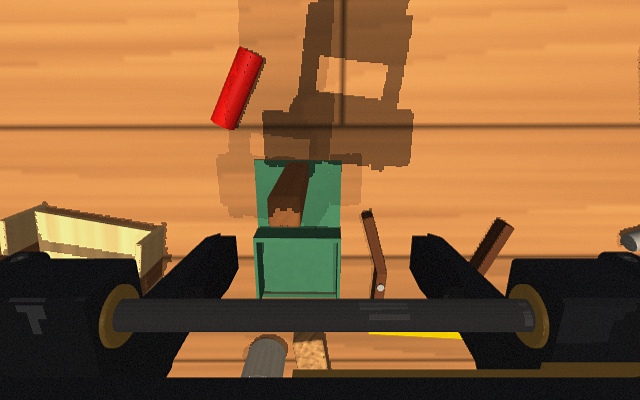

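The wrist view shows the scoop with its tail corners at (255,160) and (341,161) and its handle top at (286,217). The bin's front is at left, the dock at right, and the red look-alike at (238,88).

```bash
python3 - <<'E'
from h import *
c=dict(np.load("w1.npz")); cams={"w":c}
fit(cams,[((-14,-14,155),("w",275,208)),((-14,14,155),("w",303,207)),((14,14,155),("w",300,226)),((14,-14,155),("w",269,226)),((-15,-56,2),("w",255,160)),((-15,56,2),("w",341,161))],[458,26,0])
E
```

```text
[ 4.5997e+02  2.6577e+01 -2.5000e-02]
[[-6.8, -10.7], [-0.9, -8.9], [2.0, 3.4], [0.1, 2.7], [0.2, -0.2], [1.4, 0.8]]
```

Call:
{"api": "move_arm", "payload": {"motion": [[[0.01,-0.018,0],[0,0,0]],[[0.0194,-0.035,-0.01],[0,0,-0.5]],[[0.0194,-0.035,-0.04],[0,0,-0.5]],[[0.0194,-0.035,-0.07],[0,0,-0.5]],[[0.0194,-0.035,-0.1],[0,0,-0.5]],[[0.0194,-0.035,-0.125],[0,0,-0.5]],[[0.0194,-0.035,-0.14],[0,0,-0.5]],[[0.0194,-0.035,-0.1484],[0,0,-0.5]],[[0.0194,-0.035,-0.1484],[0,0,-0.5]],[[0.0194,-0.035,-0.1484],[0,0,-0.5]]]}}

```text
clock: 2.18
tool_pos: [459.2, 26.4, 111.9]
orientation: [-3.142, 0.0, 3.129]
contact_force: [-0.7, 0.3, 0.2]
finger_gap: 87.5
finger_force: 0.0
```

Call:
{"api": "move_arm", "payload": {"motion": [[[0,0,0],[0,0,0]],[[0,0,0],[0,0,0]],[[0,0,0],[0,0,0]],[[0,0,0],[0,0,0]],[[0,0,0],[0,0,0]],[[0,0,0],[0,0,0]],[[0,0,0],[0,0,0]],[[0,0,0],[0,0,0]],[[0,0,0],[0,0,0]]], "claw": 0.02, "squeeze": 58}}

```text
clock: 2.93
tool_pos: [459.0, 25.9, 111.3]
orientation: [-3.142, -0.0, 3.128]
contact_force: [0.1, 0.4, -0.4]
finger_gap: 30.0
finger_force: 0.0
```

Call:
{"api": "move_arm", "payload": {"motion": [[[0,0,0],[0,0,0]],[[0,0,0],[0,0,0]],[[0,0,0],[0,0,0]],[[0,0,0.005],[0,0,0]],[[0,0,0.015],[0,0,0]],[[0,0,0.03],[0,0,0]],[[0,0,0.045],[0,0,0]],[[0,0,0.055],[0,0,0]],[[0,0,0.06],[0,0,0]],[[0,0,0.06],[0,0,0]]]}}

```text
clock: 3.77
tool_pos: [459.3, 25.9, 172.2]
orientation: [-3.141, 0.001, 3.129]
contact_force: [-0.0, -0.7, -1.6]
finger_gap: 27.5
finger_force: 58.0
```

```bash
cat > cap.py <<'E'
import sys,cv2; from station import viewer,status
s=status.observe(); print(s["clock"],s["tool_pos"].round(1),s["orientation"].round(4),s["contact_force"].round(1),s["ft_torque"].round(2),s["finger_gap"],s["finger_force"],s["joint_pos"].round(2))
import numpy as np
for a in sys.argv[2:]:
    n,*b=a.split(":"); c=viewer.capture(n); np.savez(f"{sys.argv[1]}_{n}.npz",**c); im=c["img"]
    if b:
        x0,y0,x1,y1=map(int,b[0].split(",")); im=cv2.resize(im[y0:y1,x0:x1],(800,800*(y1-y0)//(x1-x0)),interpolation=cv2.INTER_CUBIC)
    cv2.imwrite(f"pics/{sys.argv[1]}_{n}.png",im)
E
python3 cap.py lift side:280,120,480,270
```

```text
3.7667 [459.3  25.9 172.2] [-3.1413e+00  1.4000e-03  3.1285e+00] [-0.  -0.7 -1.6] [ 0.05  0.02 -0.  ] 27.549189068527166 57.99747755751014 [-0.2   0.24  1.78  0.    1.12 -1.76]
```

```bash
python3 - <<'E'
from h import *; from station import viewer
cams={n:viewer.capture(n) for n in("scene","side")}
e=lambda s:(lambda x:(x[6],s*x[3],150)); P=lambda s:(lambda x:(x[5],s*79,165))
F=lambda s,z:(lambda x:(-85,s*x[3],z)); B=lambda s,z:(lambda x:(x[4],s*x[3],z))
fit(cams,[(e(1),S(548,265)),(e(-1),S(636,437)),(P(1),S(392,293)),(P(-1),S(460,460)),(e(-1),C(37,105)),(e(1),C(137,210)),(P(-1),C(172,40)),(P(1),C(268,120)),
(F(1,0),C(338,215)),(F(1,60),C(330,175)),(B(1,0),C(133,330)),(B(1,60),C(122,290)),(B(-1,60),C(30,188)),(F(-1,0),S(360,575)),(F(-1,60),S(358,548)),(F(1,60),S(310,375)),
],[600,-257,-.2,83,140,-20,110])
E
```

```text
[ 6.00308e+02 -2.56736e+02 -1.94000e-01  8.14350e+01  1.40926e+02
 -2.34720e+01  1.14830e+02]
[[0.0, -0.1], [-0.1, -1.0], [-0.7, -1.9], [-0.0, -0.7], [0.0, -0.8], [-1.0, -1.8], [-1.0, -3.4], [-0.6, -0.7], [-0.7, 0.5], [0.4, -0.7], [-0.2, 0.7], [0.1, -0.4], [0.0, -0.5], [-0.4, 1.5], [2.2, -0.6], [-1.0, -0.7]]
```

View pics/lift_side.png

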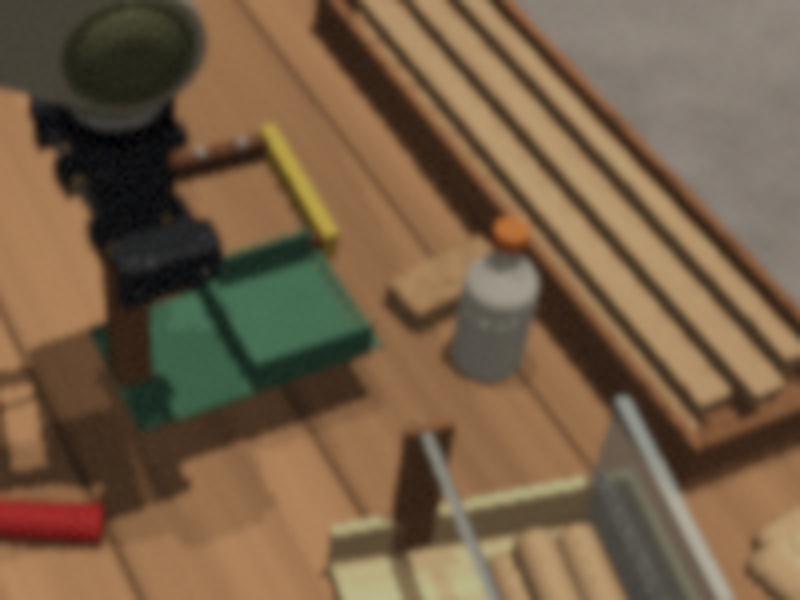

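The side crop shows the scoop held level by its handle and clear of the bench, at about (240,310). The bin is untouched.

```bash
cat > plan.py <<'E'
import numpy as np,json,os
from scipy.spatial.transform import Rotation as Ro
F={"world":(0,0,0),"bin":(600.5,-256.8,-0.195),"dock":(625,198.5,-0.07)}
H=111.3
def tcp(fr,Ox,Oy,Oz,tilt,yaw=0):
    fx,fy,fw=F[fr]; c,s=np.cos(fw),np.sin(fw)
    A=Ro.from_euler("ZY",[fw+yaw,-np.radians(tilt)])
    return np.array([fx+c*Ox-s*Oy,fy+s*Ox+c*Oy,Oz])+A.apply([0,0,H]), A*Ro.from_euler("ZX",[np.pi,np.pi])
def cmd():
    d=json.load(open("cmd.json")); return np.array(d["p"]),Ro.from_quat(d["q"])
def save(p,q): json.dump({"p":list(p),"q":list(q.as_quat())},open("cmd.json","w"))
def rows(poses):
    """print one call: rows for scoop poses; remember last as commanded"""
    p0,q0=cmd(); out=[]
    for a in poses:
        p,q=tcp(*a); out.append([[round(v,4) for v in (p-p0)/1000],[round(v,2) for v in np.degrees((q*q0.inv()).as_rotvec())]])
    print(json.dumps(out)); print(len(out),"end",p.round(1))
    l=out[-1]; save(p0+np.array(l[0])*1000,Ro.from_rotvec(np.radians(l[1]))*q0)
def lin(a,b,n,ease=False):
    f=np.arange(1,n+1)/n
    if ease: f=f*f*(3-2*f)
    return [(a[0],)+tuple(np.array(a[1:])+(np.array(b[1:])-np.array(a[1:]))*t) for t in f]
fl=lambda x,g=0:20-(x+85)*np.tan(np.radians(4))+g
E
python3 - <<'E'
from plan import *
save([459.03,25.9,171.3],Ro.from_euler("ZX",[3.1285,np.pi]))
a=("world",459,25.9,60,0,-.0131); b=("world",330,0,60,-1,-.04)
p,_=tcp("bin",-290,0,fl(-290,8),-4); fx=600.5-290*np.cos(.195);fy=-256.8+290*np.sin(.195)
c=("world",fx,fy,fl(-290,10),-4,-.195)
rows(lin(a,b,5)+lin(b,c,7))
i=("bin",-290,0,fl(-290,10),-4); j=("bin",-285,0,fl(-285,2),-4)
E
```

```text
[[[-0.0254, -0.0052, -0.0], [0.0, 0.2, -0.31]], [[-0.0509, -0.0104, -0.0], [0.01, 0.4, -0.62]], [[-0.0763, -0.0156, -0.0], [0.01, 0.6, -0.93]], [[-0.1017, -0.0208, -0.0], [0.02, 0.8, -1.23]], [[-0.1271, -0.026, -0.0], [0.03, 1.0, -1.54]], [[-0.1283, -0.0547, -0.0023], [0.05, 1.43, -2.81]], [[-0.1294, -0.0835, -0.0045], [0.09, 1.86, -4.08]], [[-0.1306, -0.1123, -0.0068], [0.14, 2.28, -5.35]], [[-0.1318, -0.1412, -0.0091], [0.19, 2.71, -6.62]], [[-0.133, -0.1701, -0.0114], [0.26, 3.13, -7.88]], [[-0.1342, -0.199, -0.0136], [0.33, 3.56, -9.15]], [[-0.1354, -0.228, -0.0159], [0.42, 3.98, -10.42]]]
12 end [ 323.6 -202.1  155.4]
```

Call:
{"api": "move_arm", "payload": {"motion": [[[-0.0254,-0.0052,0],[0,0.2,-0.31]],[[-0.0509,-0.0104,0],[0.01,0.4,-0.62]],[[-0.0763,-0.0156,0],[0.01,0.6,-0.93]],[[-0.1017,-0.0208,0],[0.02,0.8,-1.23]],[[-0.1271,-0.026,0],[0.03,1.0,-1.54]],[[-0.1283,-0.0547,-0.0023],[0.05,1.43,-2.81]],[[-0.1294,-0.0835,-0.0045],[0.09,1.86,-4.08]],[[-0.1306,-0.1123,-0.0068],[0.14,2.28,-5.35]],[[-0.1318,-0.1412,-0.0091],[0.19,2.71,-6.62]],[[-0.133,-0.1701,-0.0114],[0.26,3.13,-7.88]],[[-0.1342,-0.199,-0.0136],[0.33,3.56,-9.15]],[[-0.1354,-0.228,-0.0159],[0.42,3.98,-10.42]]]}}

```text
clock: 4.92
tool_pos: [323.1, -203.4, 154.8]
orientation: [3.141, -0.071, 2.945]
contact_force: [-0.1, 0.4, -1.3]
finger_gap: 27.5
finger_force: 58.0
```

```bash
python3 cap.py app scene:180,120,420,300 side:270,140,470,290; python3 - <<'E'
import cv2,numpy as np
a=cv2.imread("pics/app_scene.png");b=cv2.imread("pics/app_side.png")
im=np.hstack([cv2.resize(a,(400,300)),cv2.resize(b,(400,300))]);cv2.imwrite("pics/app.png",im)
E
```

```text
4.9167 [ 323.1 -203.4  154.8] [ 3.1408 -0.0709  2.9451] [-0.1  0.4 -1.3] [ 0.01 -0.06  0.02] 27.538546980712724 57.998044956475496 [-0.84  0.13  1.97 -0.05  1.1  -2.19]
```

View pics/app.png

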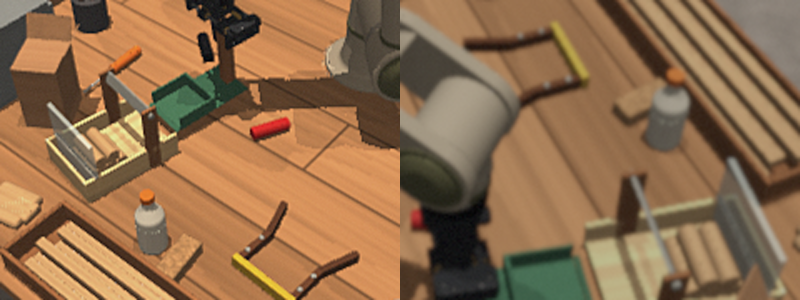

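In the picture the scoop is lined up in front of the bin mouth, at about (195,100) in the left half. Everything else is unmoved.

```bash
python3 - <<'E'
from plan import *
P=lambda x,g:("bin",x,0,fl(x,g),-4,0)
rows(lin(P(-290,10),P(-285,3),2)+lin(P(-285,3),P(-195,3),7)+lin(P(-195,3),P(-192,0),2)+[P(-192,0)])
rows(lin(P(-192,0),P(-186,-1),1)+lin(P(-186,-1),P(-125,-1),11))
E
```

```text
[[[0.0024, -0.0005, -0.0037], [-0.0, 0.0, 0.0]], [[0.0049, -0.001, -0.0074], [-0.0, 0.0, 0.0]], [[0.0175, -0.0035, -0.0083], [-0.0, 0.0, 0.0]], [[0.0301, -0.006, -0.0092], [-0.0, 0.0, 0.0]], [[0.0427, -0.0085, -0.0101], [-0.0, 0.0, 0.0]], [[0.0553, -0.0109, -0.011], [-0.0, 0.0, 0.0]], [[0.068, -0.0134, -0.0119], [-0.0, 0.0, 0.0]], [[0.0806, -0.0159, -0.0128], [-0.0, 0.0, 0.0]], [[0.0932, -0.0184, -0.0137], [-0.0, 0.0, 0.0]], [[0.0947, -0.0187, -0.0153], [-0.0, 0.0, 0.0]], [[0.0961, -0.019, -0.0169], [-0.0, 0.0, 0.0]], [[0.0961, -0.019, -0.0169], [-0.0, 0.0, 0.0]]]
12 end [ 419.8 -221.1  138.5]
[[[0.0059, -0.0012, -0.0014], [-0.0, 0.0, 0.0]], [[0.0114, -0.0022, -0.0018], [-0.0, 0.0, 0.0]], [[0.0168, -0.0033, -0.0022], [-0.0, 0.0, 0.0]], [[0.0222, -0.0044, -0.0026], [-0.0, 0.0, 0.0]], [[0.0277, -0.0055, -0.003], [-0.0, 0.0, 0.0]], [[0.0331, -0.0065, -0.0033], [-0.0, 0.0, 0.0]], [[0.0386, -0.0076, -0.0037], [-0.0, 0.0, 0.0]], [[0.044, -0.0087, -0.0041], [-0.0, 0.0, 0.0]], [[0.0494, -0.0098, -0.0045], [-0.0, 0.0, 0.0]], [[0.0549, -0.0108, -0.0049], [-0.0, 0.0, 0.0]], [[0.0603, -0.0119, -0.0053], [-0.0, 0.0, 0.0]], [[0.0658, -0.013, -0.0057], [-0.0, 0.0, 0.0]]]
12 end [ 485.5 -234.1  132.8]
```

Call:
{"api": "move_arm", "payload": {"motion": [[[0.0024,-0.0005,-0.0037],[0,0,0]],[[0.0049,-0.001,-0.0074],[0,0,0]],[[0.0175,-0.0035,-0.0083],[0,0,0]],[[0.0301,-0.006,-0.0092],[0,0,0]],[[0.0427,-0.0085,-0.0101],[0,0,0]],[[0.0553,-0.0109,-0.011],[0,0,0]],[[0.068,-0.0134,-0.0119],[0,0,0]],[[0.0806,-0.0159,-0.0128],[0,0,0]],[[0.0932,-0.0184,-0.0137],[0,0,0]],[[0.0947,-0.0187,-0.0153],[0,0,0]],[[0.0961,-0.019,-0.0169],[0,0,0]],[[0.0961,-0.019,-0.0169],[0,0,0]]]}}

```text
clock: 6.02
tool_pos: [419.7, -220.4, 138.3]
orientation: [3.141, -0.07, 2.948]
contact_force: [0.9, -0.2, -0.9]
finger_gap: 27.6
finger_force: 58.0
```

Call:
{"api": "move_arm", "payload": {"motion": [[[0.0059,-0.0012,-0.0014],[0,0,0]],[[0.0114,-0.0022,-0.0018],[0,0,0]],[[0.0168,-0.0033,-0.0022],[0,0,0]],[[0.0222,-0.0044,-0.0026],[0,0,0]],[[0.0277,-0.0055,-0.003],[0,0,0]],[[0.0331,-0.0065,-0.0033],[0,0,0]],[[0.0386,-0.0076,-0.0037],[0,0,0]],[[0.044,-0.0087,-0.0041],[0,0,0]],[[0.0494,-0.0098,-0.0045],[0,0,0]],[[0.0549,-0.0108,-0.0049],[0,0,0]],[[0.0603,-0.0119,-0.0053],[0,0,0]],[[0.0658,-0.013,-0.0057],[0,0,0]]]}}

```text
clock: 7.02
tool_pos: [485.7, -234.3, 133.6]
orientation: [-3.141, -0.07, 2.946]
contact_force: [-5.0, 1.0, 10.7]
finger_gap: 27.7
finger_force: 58.0
```

```bash
python3 cap.py in1; python3 - <<'E'
from plan import *
P=lambda x,g:("bin",x,0,fl(x,g),-4,0)
rows(lin(P(-125,-1),P(-78,-1.5),10)+[P(-78,-1.5)]*2)
E
```

```text
7.0167 [ 485.7 -234.3  133.6] [-3.1411 -0.0703  2.9465] [-5.   1.  10.7] [0.29 0.87 0.02] 27.679027025699448 57.99793168902397 [-0.65  0.48  1.54 -0.03  1.18 -2.01]
[[[0.0046, -0.0009, -0.0004], [-0.0, 0.0, 0.0]], [[0.0092, -0.0018, -0.0007], [-0.0, 0.0, 0.0]], [[0.0138, -0.0027, -0.0011], [-0.0, 0.0, 0.0]], [[0.0184, -0.0036, -0.0015], [-0.0, 0.0, 0.0]], [[0.023, -0.0045, -0.0019], [-0.0, 0.0, 0.0]], [[0.0276, -0.0054, -0.0022], [-0.0, 0.0, 0.0]], [[0.0322, -0.0064, -0.0026], [-0.0, 0.0, 0.0]], [[0.0368, -0.0073, -0.003], [-0.0, 0.0, 0.0]], [[0.0415, -0.0082, -0.0034], [-0.0, 0.0, 0.0]], [[0.0461, -0.0091, -0.0038], [-0.0, 0.0, 0.0]], [[0.0461, -0.0091, -0.0038], [-0.0, 0.0, 0.0]], [[0.0461, -0.0091, -0.0038], [-0.0, 0.0, 0.0]]]
12 end [ 531.6 -243.2  129. ]
```

Call:
{"api": "move_arm", "payload": {"motion": [[[0.0046,-0.0009,-0.0004],[0,0,0]],[[0.0092,-0.0018,-0.0007],[0,0,0]],[[0.0138,-0.0027,-0.0011],[0,0,0]],[[0.0184,-0.0036,-0.0015],[0,0,0]],[[0.023,-0.0045,-0.0019],[0,0,0]],[[0.0276,-0.0054,-0.0022],[0,0,0]],[[0.0322,-0.0064,-0.0026],[0,0,0]],[[0.0368,-0.0073,-0.003],[0,0,0]],[[0.0415,-0.0082,-0.0034],[0,0,0]],[[0.0461,-0.0091,-0.0038],[0,0,0]],[[0.0461,-0.0091,-0.0038],[0,0,0]],[[0.0461,-0.0091,-0.0038],[0,0,0]]]}}

```text
clock: 8.02
tool_pos: [532.6, -243.7, 130.3]
orientation: [-3.141, -0.067, 2.946]
contact_force: [0.9, 0.1, 10.0]
finger_gap: 27.4
finger_force: 58.0
```

```bash
python3 cap.py in2 scene:190,150,330,255; python3 - <<'E'
from plan import *
P=lambda x,g:("bin",x,0,fl(x,g),-4,0)
rows(lin(P(-78,-1.5),P(-66,-1.5),6)+[P(-66,-1.5)]*2)
E
```

```text
8.0167 [ 532.6 -243.7  130.3] [-3.1406 -0.0672  2.9464] [ 0.9  0.1 10. ] [ 0.24  0.22 -0.01] 27.3984630421145 57.99997117370367 [-0.62  0.58  1.39 -0.03  1.23 -1.98]
[[[0.0019, -0.0004, -0.0001], [-0.0, 0.0, 0.0]], [[0.0039, -0.0008, -0.0002], [-0.0, 0.0, 0.0]], [[0.0059, -0.0012, -0.0004], [-0.0, 0.0, 0.0]], [[0.0078, -0.0015, -0.0005], [-0.0, 0.0, 0.0]], [[0.0098, -0.0019, -0.0007], [-0.0, 0.0, 0.0]], [[0.0117, -0.0023, -0.0008], [-0.0, 0.0, 0.0]], [[0.0117, -0.0023, -0.0008], [-0.0, 0.0, 0.0]], [[0.0117, -0.0023, -0.0008], [-0.0, 0.0, 0.0]]]
8 end [ 543.4 -245.5  128.2]
```

View pics/in2_scene.png

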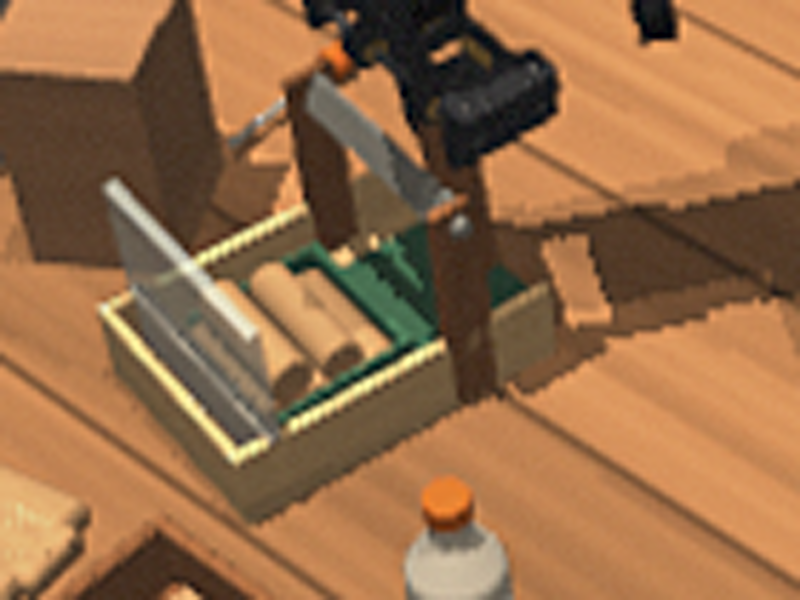

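The crop shows the scoop under the dowels, with the heap in the pocket at about (300,330) and the rims nearly at the wall.

Call:
{"api": "move_arm", "payload": {"motion": [[[0.0019,-0.0004,-0.0001],[0,0,0]],[[0.0039,-0.0008,-0.0002],[0,0,0]],[[0.0059,-0.0012,-0.0004],[0,0,0]],[[0.0078,-0.0015,-0.0005],[0,0,0]],[[0.0098,-0.0019,-0.0007],[0,0,0]],[[0.0117,-0.0023,-0.0008],[0,0,0]],[[0.0117,-0.0023,-0.0008],[0,0,0]],[[0.0117,-0.0023,-0.0008],[0,0,0]]]}}

```text
clock: 8.73
tool_pos: [543.7, -245.8, 129.5]
orientation: [-3.141, -0.069, 2.946]
contact_force: [-3.4, 0.3, 10.4]
finger_gap: 27.3
finger_force: 58.0
```

```bash
python3 cap.py in3
```

```text
8.7333 [ 543.7 -245.8  129.5] [-3.1408 -0.0688  2.9464] [-3.4  0.3 10.4] [ 0.29  0.69 -0.03] 27.286660917721317 57.9992363601923 [-0.61  0.6   1.36 -0.03  1.25 -1.97]
```

Call:
{"api": "move_arm", "payload": {"motion": [[[0.001,-0.0002,-0.0001],[0,0,0]],[[0.002,-0.0004,-0.0001],[0,0,0]],[[0.003,-0.0006,-0.0002],[0,0,0]],[[0.004,-0.0008,-0.0003],[0,0,0]],[[0.004,-0.0008,-0.0003],[0,0,0]]]}}

```text
clock: 9.15
tool_pos: [544.4, -246.1, 129.5]
orientation: [-3.141, -0.078, 2.946]
contact_force: [-29.3, 6.0, 22.0]
finger_gap: 27.9
finger_force: 58.0
```

```bash
python3 cap.py in4 wrist scene:190,150,330,255 side:270,140,470,290; python3 - <<'E'
import numpy as np
from h import proj
from plan import *
c=dict(np.load("in4_scene.npz"))
# predicted pixels in scene crop (scale 800/140) of scoop features & blade edge
def b(p): 
    fx,fy,w=F["bin"]; C,s=np.cos(w),np.sin(w); return [fx+C*p[0]-s*p[1],fy+s*p[0]+C*p[1],p[2]]
for n,p in {"bladeL":(-20,-70,140),"bladeR":(-20,70,140),"walltopface+":(110,81,150),"walltop-":(110,-81,150)}.items(): print(n,((proj(c,b(p))-[190,150])*800/140).round())
E
```

```text
9.15 [ 544.4 -246.1  129.5] [-3.1414 -0.0783  2.9465] [-29.3   6.   22. ] [0.72 3.63 0.02] 27.878546723288537 57.99788570031524 [-0.61  0.61  1.34 -0.03  1.26 -1.97]
bladeL [315. 109.]
bladeR [442. 228.]
walltopface+ [261. 326.]
walltop- [119. 177.]
```

View pics/in4_scene.png

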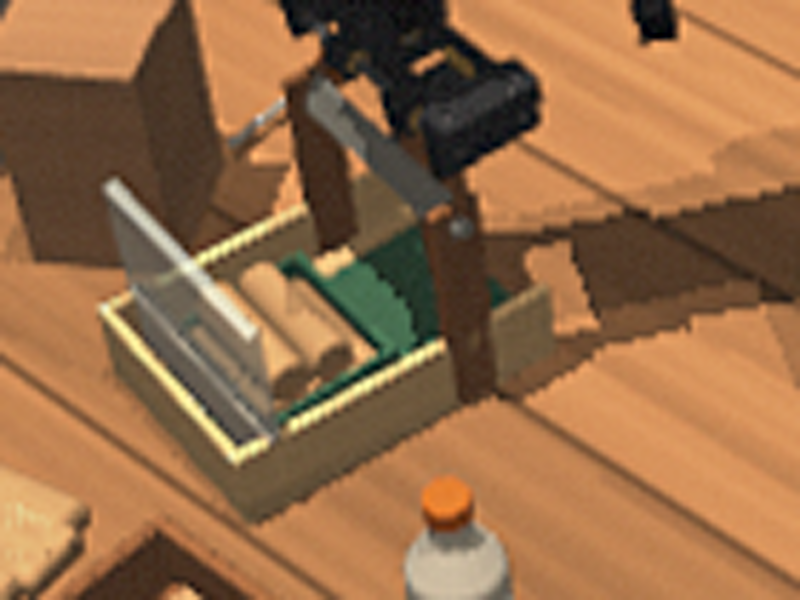

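The wrist force reached 29 N at the wall. The crop shows the rims against the wall and the nose in the slot, with the heap of dowels in the pocket at about (290,330). Next I draw back and pitch up.

```bash
cat >> plan.py <<'E'
EX=-18
def strike(xb,gap,tilt=23,xe=None):
    t=np.radians(tilt); xe=EX if xe is None else xe; z=36+gap
    return ("bin",xe-(xb*np.cos(t)-z*np.sin(t)),0,140-(xb*np.sin(t)+z*np.cos(t)),tilt,0)
E
python3 - <<'E'
from plan import *
p,q=cmd(); save(p+[4,-.8,-.3],q)
P=lambda x,g:("bin",x,0,fl(x,g),-4,0)
a=P(-62,-1.5);b=P(-92,0.5);c=strike(90,25); print(c)
rows(lin(a,b,10,True))
L=lin(b,c,20,True); rows(L[:10]); rows(L[10:]+[c])
E
```

```text
('bin', np.float64(-77.01083797287393), 0, np.float64(48.6834023753665), 23, 0)
[[[-0.0009, 0.0002, 0.0001], [-0.0, 0.0, 0.0]], [[-0.0031, 0.0006, 0.0004], [-0.0, 0.0, 0.0]], [[-0.0064, 0.0013, 0.0009], [-0.0, 0.0, 0.0]], [[-0.0104, 0.0021, 0.0015], [-0.0, 0.0, 0.0]], [[-0.0148, 0.0029, 0.0021], [-0.0, 0.0, 0.0]], [[-0.0191, 0.0038, 0.0027], [-0.0, 0.0, 0.0]], [[-0.0231, 0.0046, 0.0032], [-0.0, 0.0, 0.0]], [[-0.0264, 0.0052, 0.0037], [-0.0, 0.0, 0.0]], [[-0.0286, 0.0057, 0.004], [-0.0, 0.0, 0.0]], [[-0.0295, 0.0058, 0.0041], [-0.0, 0.0, 0.0]]]
10 end [ 517.9 -240.5  132. ]
[[[-0.0002, 0.0001, 0.0002], [-0.04, -0.19, 0.0]], [[-0.001, 0.0002, 0.0009], [-0.15, -0.74, 0.0]], [[-0.0022, 0.0005, 0.0019], [-0.32, -1.6, 0.0]], [[-0.0038, 0.0008, 0.0031], [-0.55, -2.75, 0.0]], [[-0.0057, 0.0012, 0.0046], [-0.82, -4.13, 0.0]], [[-0.0079, 0.0016, 0.0062], [-1.13, -5.72, 0.0]], [[-0.0103, 0.0021, 0.0079], [-1.48, -7.46, 0.0]], [[-0.0129, 0.0026, 0.0095], [-1.85, -9.32, 0.0]], [[-0.0156, 0.0031, 0.0111], [-2.23, -11.26, 0.0]], [[-0.0183, 0.0036, 0.0126], [-2.62, -13.24, 0.0]]]
10 end [ 499.6 -236.9  144.6]
[[[-0.0026, 0.0006, 0.0014], [-0.39, -1.98, 0.0]], [[-0.0052, 0.0011, 0.0026], [-0.77, -3.92, 0.0]], [[-0.0077, 0.0016, 0.0036], [-1.14, -5.78, 0.0]], [[-0.01, 0.002, 0.0044], [-1.49, -7.52, 0.0]], [[-0.012, 0.0024, 0.0051], [-1.8, -9.11, 0.0]], [[-0.0138, 0.0028, 0.0057], [-2.07, -10.49, 0.0]], [[-0.0152, 0.0031, 0.0061], [-2.3, -11.63, 0.0]], [[-0.0163, 0.0033, 0.0063], [-2.47, -12.5, 0.0]], [[-0.017, 0.0034, 0.0065], [-2.58, -13.05, 0.0]], [[-0.0172, 0.0034, 0.0065], [-2.62, -13.24, 0.0]], [[-0.0172, 0.0034, 0.0065], [-2.62, -13.24, 0.0]]]
11 end [ 482.3 -233.5  151.1]
```

Call:
{"api": "move_arm", "payload": {"motion": [[[-0.0009,0.0002,0.0001],[0,0,0]],[[-0.0031,0.0006,0.0004],[0,0,0]],[[-0.0064,0.0013,0.0009],[0,0,0]],[[-0.0104,0.0021,0.0015],[0,0,0]],[[-0.0148,0.0029,0.0021],[0,0,0]],[[-0.0191,0.0038,0.0027],[0,0,0]],[[-0.0231,0.0046,0.0032],[0,0,0]],[[-0.0264,0.0052,0.0037],[0,0,0]],[[-0.0286,0.0057,0.004],[0,0,0]],[[-0.0295,0.0058,0.0041],[0,0,0]]]}}

```text
clock: 10.13
tool_pos: [517.1, -240.2, 131.5]
orientation: [3.141, -0.071, 2.947]
contact_force: [1.1, 0.1, -1.5]
finger_gap: 27.5
finger_force: 58.0
```

Call:
{"api": "move_arm", "payload": {"motion": [[[-0.0002,0.0001,0.0002],[-0.04,-0.19,0]],[[-0.001,0.0002,0.0009],[-0.15,-0.74,0]],[[-0.0022,0.0005,0.0019],[-0.32,-1.6,0]],[[-0.0038,0.0008,0.0031],[-0.55,-2.75,0]],[[-0.0057,0.0012,0.0046],[-0.82,-4.13,0]],[[-0.0079,0.0016,0.0062],[-1.13,-5.72,0]],[[-0.0103,0.0021,0.0079],[-1.48,-7.46,0]],[[-0.0129,0.0026,0.0095],[-1.85,-9.32,0]],[[-0.0156,0.0031,0.0111],[-2.23,-11.26,0]],[[-0.0183,0.0036,0.0126],[-2.62,-13.24,0]]]}}

```text
clock: 10.97
tool_pos: [498.9, -236.6, 144.6]
orientation: [-3.142, 0.167, 2.947]
contact_force: [-0.9, 0.6, -5.4]
finger_gap: 27.4
finger_force: 58.0
```

Call:
{"api": "move_arm", "payload": {"motion": [[[-0.0026,0.0006,0.0014],[-0.39,-1.98,0]],[[-0.0052,0.0011,0.0026],[-0.77,-3.92,0]],[[-0.0077,0.0016,0.0036],[-1.14,-5.78,0]],[[-0.01,0.002,0.0044],[-1.49,-7.52,0]],[[-0.012,0.0024,0.0051],[-1.8,-9.11,0]],[[-0.0138,0.0028,0.0057],[-2.07,-10.49,0]],[[-0.0152,0.0031,0.0061],[-2.3,-11.63,0]],[[-0.0163,0.0033,0.0063],[-2.47,-12.5,0]],[[-0.017,0.0034,0.0065],[-2.58,-13.05,0]],[[-0.0172,0.0034,0.0065],[-2.62,-13.24,0]],[[-0.0172,0.0034,0.0065],[-2.62,-13.24,0]]]}}

```text
clock: 11.88
tool_pos: [482.2, -233.5, 151.1]
orientation: [-3.141, 0.401, 2.946]
contact_force: [-0.2, -0.0, -3.4]
finger_gap: 27.5
finger_force: 58.0
```

```bash
python3 cap.py up scene:200,150,300,225 side:350,170,470,260; python3 - <<'E'
import cv2,numpy as np
a=cv2.imread("pics/up_scene.png");b=cv2.imread("pics/up_side.png");print(a.shape,b.shape)
im=np.vstack([a[:600,:800]])
# combined: 400x300 each is too coarse; stack side by side at 400 wide, 2 rows no: keep scene 480, side 320
im=np.hstack([cv2.resize(a,(440,330)),cv2.resize(b,(360,270)).copy() if 0 else cv2.resize(b,(360,330))]);cv2.imwrite("pics/up.png",im)
E
```

```text
11.8833 [ 482.2 -233.5  151.1] [-3.1415  0.4013  2.9465] [-0.2 -0.  -3.4] [0.18 0.96 0.05] 27.4908485360864 57.99753377214074 [-0.77  0.26  1.88  0.34  0.69 -2.38]
(600, 800, 3) (600, 800, 3)
```

View pics/up_scene.png

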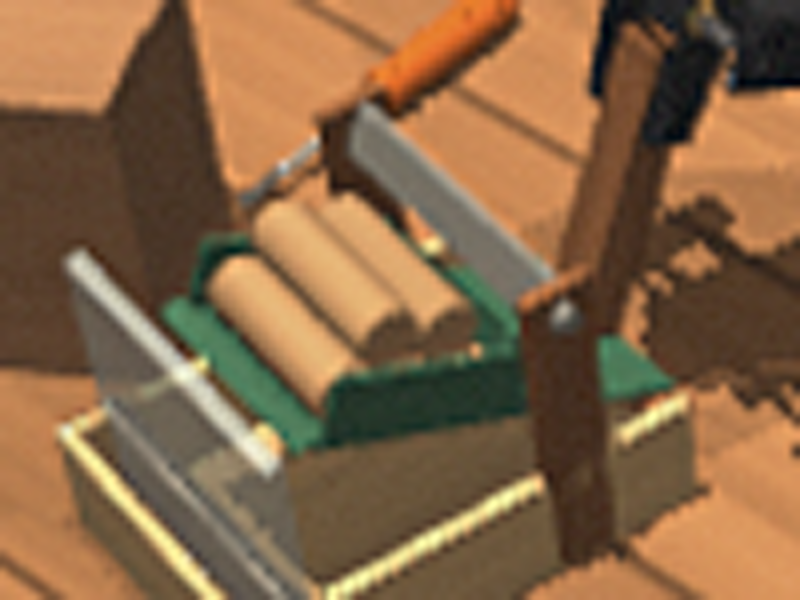

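The crop shows five dowels heaped in the raised scoop: two on top at about (350,265) and a front one at (280,330). The blade's lower edge runs from (350,155) to (520,300), and the nose corners are at (165,305) and (292,452).

```bash
python3 - <<'E'
from plan import *; from h import proj
from scipy.optimize import least_squares
c=dict(np.load("up_scene.npz"))
px=lambda u,v:np.array([200+u/8,150+v/8])
fx,fy,w=F["bin"]; W=Ro.from_euler("Z",w)
def pt(x,p): return np.array([fx,fy,0])+W.apply(np.array([x[0],x[3],x[1]])+Ro.from_euler("Y",-x[2]).apply(p))
obs=[((190,56,0),(292,452)),((190,-56,0),(163,306)),((177,56,36),(333,378)),((177,-56,36),(200,238)),((-15,56,1),(680,385)),((177,56,2.5),(327,440))]
f=lambda x:np.concatenate([proj(c,pt(x,np.array(p,float)))-px(*o) for p,o in obs]+[[(x[2]-.4014)/.02]])
cm=strike(90,25); x0=[cm[1],cm[3],.4014,0]
print("cmd",x0,"resid",(f(np.array(x0))[:-1].reshape(-1,2)*1).round(1).tolist())
r=least_squares(f,x0); print(r.x.round(3),f(r.x)[:-1].reshape(-1,2).round(1).tolist())
# blade edge predicted
e=lambda p:((proj(c,np.array([fx,fy,0])+W.apply(p))-[200,150])*8).round()
for x in(-20,-16): print(x,e([x,-70,140]),e([x,70,140]))
E
```

```text
cmd [np.float64(-77.01083797287393), np.float64(48.6834023753665), 0.4014, 0] resid [[-0.4, 0.4], [-1.4, 0.8], [0.0, 0.2], [-0.7, 0.1], [-1.3, 0.3], [-1.4, 0.7]]
[-79.411  51.63    0.399   2.564] [[0.4, 0.0], [-0.6, 0.4], [0.9, -0.2], [0.1, -0.4], [-0.4, -0.2], [-0.5, 0.3]]
-20 [361. 152.] [539. 320.]
-16 [354. 156.] [531. 324.]
```

```bash
python3 - <<'E'
from plan import *
a=strike(90,25); b=strike(84,5); rows(lin(a,b,10,True)+[b,b])
c=strike(84,2.5); rows(lin(b,c,5)+[c])
E
```

```text
[[[-0.0001, 0.0001, 0.0006], [0.0, -0.0, 0.0]], [[-0.0003, 0.0001, 0.0022], [0.0, -0.0, 0.0]], [[-0.0005, 0.0001, 0.0045], [0.0, -0.0, 0.0]], [[-0.0008, 0.0002, 0.0073], [0.0, -0.0, 0.0]], [[-0.0012, 0.0003, 0.0104], [0.0, -0.0, 0.0]], [[-0.0015, 0.0003, 0.0135], [0.0, -0.0, 0.0]], [[-0.0018, 0.0004, 0.0163], [0.0, -0.0, 0.0]], [[-0.0021, 0.0004, 0.0186], [0.0, -0.0, 0.0]], [[-0.0022, 0.0005, 0.0202], [0.0, -0.0, 0.0]], [[-0.0023, 0.0005, 0.0208], [0.0, -0.0, 0.0]], [[-0.0023, 0.0005, 0.0208], [0.0, -0.0, 0.0]], [[-0.0023, 0.0005, 0.0208], [0.0, -0.0, 0.0]]]
12 end [ 480.  -233.   171.9]
[[[-0.0002, 0.0, 0.0005], [0.0, -0.0, 0.0]], [[-0.0004, 0.0001, 0.0009], [0.0, -0.0, 0.0]], [[-0.0006, 0.0001, 0.0014], [0.0, -0.0, 0.0]], [[-0.0008, 0.0001, 0.0018], [0.0, -0.0, 0.0]], [[-0.001, 0.0002, 0.0023], [0.0, -0.0, 0.0]], [[-0.001, 0.0002, 0.0023], [0.0, -0.0, 0.0]]]
6 end [ 479.1 -232.8  174.2]
```

Call:
{"api": "move_arm", "payload": {"motion": [[[-0.0001,0.0001,0.0006],[0,0,0]],[[-0.0003,0.0001,0.0022],[0,0,0]],[[-0.0005,0.0001,0.0045],[0,0,0]],[[-0.0008,0.0002,0.0073],[0,0,0]],[[-0.0012,0.0003,0.0104],[0,0,0]],[[-0.0015,0.0003,0.0135],[0,0,0]],[[-0.0018,0.0004,0.0163],[0,0,0]],[[-0.0021,0.0004,0.0186],[0,0,0]],[[-0.0022,0.0005,0.0202],[0,0,0]],[[-0.0023,0.0005,0.0208],[0,0,0]],[[-0.0023,0.0005,0.0208],[0,0,0]],[[-0.0023,0.0005,0.0208],[0,0,0]]]}}

```text
clock: 12.98
tool_pos: [480.0, -233.0, 171.8]
orientation: [3.142, 0.401, 2.946]
contact_force: [0.1, 1.7, -4.4]
finger_gap: 27.7
finger_force: 58.0
```

Call:
{"api": "move_arm", "payload": {"motion": [[[-0.0002,0,0.0005],[0,0,0]],[[-0.0004,0.0001,0.0009],[0,0,0]],[[-0.0006,0.0001,0.0014],[0,0,0]],[[-0.0008,0.0001,0.0018],[0,0,0]],[[-0.001,0.0002,0.0023],[0,0,0]],[[-0.001,0.0002,0.0023],[0,0,0]]]}}

```text
clock: 13.48
tool_pos: [479.0, -232.8, 174.3]
orientation: [-3.141, 0.401, 2.947]
contact_force: [0.4, -0.1, -4.3]
finger_gap: 27.4
finger_force: 58.0
```

```bash
python3 cap.py g25 scene side; python3 - <<'E'
from plan import *
b=strike(84,2.5);c=strike(84,-1); rows(lin(b,c,7)+[c])
E
```

```text
13.4833 [ 479.  -232.8  174.3] [-3.1414  0.4015  2.9466] [ 0.4 -0.1 -4.3] [0.2 0.9 0. ] 27.410749457510047 57.9975370131433 [-0.78  0.22  1.86  0.32  0.75 -2.35]
[[[-0.0001, 0.0, 0.0005], [0.0, -0.0, 0.0]], [[-0.0003, 0.0001, 0.0009], [0.0, -0.0, 0.0]], [[-0.0005, 0.0001, 0.0014], [0.0, -0.0, 0.0]], [[-0.0007, 0.0001, 0.0018], [0.0, -0.0, 0.0]], [[-0.0009, 0.0002, 0.0023], [0.0, -0.0, 0.0]], [[-0.0011, 0.0002, 0.0028], [0.0, -0.0, 0.0]], [[-0.0013, 0.0002, 0.0032], [0.0, -0.0, 0.0]], [[-0.0013, 0.0002, 0.0032], [0.0, -0.0, 0.0]]]
8 end [ 477.7 -232.6  177.4]
```

Call:
{"api": "move_arm", "payload": {"motion": [[[-0.0001,0,0.0005],[0,0,0]],[[-0.0003,0.0001,0.0009],[0,0,0]],[[-0.0005,0.0001,0.0014],[0,0,0]],[[-0.0007,0.0001,0.0018],[0,0,0]],[[-0.0009,0.0002,0.0023],[0,0,0]],[[-0.0011,0.0002,0.0028],[0,0,0]],[[-0.0013,0.0002,0.0032],[0,0,0]],[[-0.0013,0.0002,0.0032],[0,0,0]]]}}

```text
clock: 14.25
tool_pos: [477.5, -232.4, 177.0]
orientation: [3.141, 0.4, 2.946]
contact_force: [0.8, -1.0, -8.2]
finger_gap: 27.3
finger_force: 58.0
```

```bash
python3 - <<'E'
from plan import *
a=strike(84,-1);b=strike(84,1.2);c=strike(205,1.2)
L=lin(a,b,2)+lin(b,c,34,True)
for k in range(0,36,12): rows(L[k:k+12])
E
```

```text
[[[0.0004, -0.0, -0.001], [0.0, -0.0, 0.0]], [[0.0008, -0.0001, -0.002], [0.0, -0.0, 0.0]], [[0.0006, -0.0001, -0.0021], [0.0, -0.0, 0.0]], [[-0.0002, 0.0001, -0.0025], [0.0, -0.0, 0.0]], [[-0.0016, 0.0004, -0.0031], [0.0, -0.0, 0.0]], [[-0.0033, 0.0007, -0.0038], [0.0, -0.0, 0.0]], [[-0.0055, 0.0011, -0.0048], [0.0, -0.0, 0.0]], [[-0.0082, 0.0017, -0.0059], [0.0, -0.0, 0.0]], [[-0.0111, 0.0022, -0.0072], [0.0, -0.0, 0.0]], [[-0.0145, 0.0029, -0.0086], [0.0, -0.0, 0.0]], [[-0.0181, 0.0036, -0.0102], [0.0, -0.0, 0.0]], [[-0.0219, 0.0044, -0.0119], [0.0, -0.0, 0.0]]]
12 end [ 455.8 -228.2  165.5]
[[[-0.0042, 0.0008, -0.0018], [0.0, -0.0, 0.0]], [[-0.0085, 0.0016, -0.0036], [0.0, -0.0, 0.0]], [[-0.013, 0.0025, -0.0056], [0.0, -0.0, 0.0]], [[-0.0176, 0.0034, -0.0076], [0.0, -0.0, 0.0]], [[-0.0223, 0.0044, -0.0096], [0.0, -0.0, 0.0]], [[-0.0271, 0.0053, -0.0117], [0.0, -0.0, 0.0]], [[-0.0319, 0.0063, -0.0138], [0.0, -0.0, 0.0]], [[-0.0367, 0.0072, -0.0158], [0.0, -0.0, 0.0]], [[-0.0415, 0.0082, -0.0179], [0.0, -0.0, 0.0]], [[-0.0462, 0.0091, -0.0199], [0.0, -0.0, 0.0]], [[-0.0508, 0.01, -0.0219], [0.0, -0.0, 0.0]], [[-0.0553, 0.0109, -0.0239], [0.0, -0.0, 0.0]]]
12 end [ 400.5 -217.3  141.6]
[[[-0.0043, 0.0008, -0.0018], [0.0, -0.0, 0.0]], [[-0.0084, 0.0017, -0.0036], [0.0, -0.0, 0.0]], [[-0.0123, 0.0024, -0.0053], [0.0, -0.0, 0.0]], [[-0.0159, 0.0031, -0.0069], [0.0, -0.0, 0.0]], [[-0.0192, 0.0038, -0.0083], [0.0, -0.0, 0.0]], [[-0.0222, 0.0044, -0.0096], [0.0, -0.0, 0.0]], [[-0.0248, 0.0049, -0.0107], [0.0, -0.0, 0.0]], [[-0.027, 0.0053, -0.0117], [0.0, -0.0, 0.0]], [[-0.0288, 0.0057, -0.0125], [0.0, -0.0, 0.0]], [[-0.0301, 0.0059, -0.013], [0.0, -0.0, 0.0]], [[-0.0309, 0.0061, -0.0134], [0.0, -0.0, 0.0]], [[-0.0312, 0.0062, -0.0135], [0.0, -0.0, 0.0]]]
12 end [ 369.3 -211.1  128.1]
```

Call:
{"api": "move_arm", "payload": {"motion": [[[0.0004,0,-0.001],[0,0,0]],[[0.0008,-0.0001,-0.002],[0,0,0]],[[0.0006,-0.0001,-0.0021],[0,0,0]],[[-0.0002,0.0001,-0.0025],[0,0,0]],[[-0.0016,0.0004,-0.0031],[0,0,0]],[[-0.0033,0.0007,-0.0038],[0,0,0]],[[-0.0055,0.0011,-0.0048],[0,0,0]],[[-0.0082,0.0017,-0.0059],[0,0,0]],[[-0.0111,0.0022,-0.0072],[0,0,0]],[[-0.0145,0.0029,-0.0086],[0,0,0]],[[-0.0181,0.0036,-0.0102],[0,0,0]],[[-0.0219,0.0044,-0.0119],[0,0,0]]]}}

```text
clock: 15.25
tool_pos: [455.5, -228.2, 165.4]
orientation: [-3.141, 0.402, 2.947]
contact_force: [0.3, -0.6, -3.4]
finger_gap: 27.6
finger_force: 58.0
```

Call:
{"api": "move_arm", "payload": {"motion": [[[-0.0042,0.0008,-0.0018],[0,0,0]],[[-0.0085,0.0016,-0.0036],[0,0,0]],[[-0.013,0.0025,-0.0056],[0,0,0]],[[-0.0176,0.0034,-0.0076],[0,0,0]],[[-0.0223,0.0044,-0.0096],[0,0,0]],[[-0.0271,0.0053,-0.0117],[0,0,0]],[[-0.0319,0.0063,-0.0138],[0,0,0]],[[-0.0367,0.0072,-0.0158],[0,0,0]],[[-0.0415,0.0082,-0.0179],[0,0,0]],[[-0.0462,0.0091,-0.0199],[0,0,0]],[[-0.0508,0.01,-0.0219],[0,0,0]],[[-0.0553,0.0109,-0.0239],[0,0,0]]]}}

```text
clock: 16.25
tool_pos: [400.1, -217.2, 141.5]
orientation: [-3.141, 0.401, 2.947]
contact_force: [0.4, -0.5, -3.2]
finger_gap: 27.7
finger_force: 58.0
```

Call:
{"api": "move_arm", "payload": {"motion": [[[-0.0043,0.0008,-0.0018],[0,0,0]],[[-0.0084,0.0017,-0.0036],[0,0,0]],[[-0.0123,0.0024,-0.0053],[0,0,0]],[[-0.0159,0.0031,-0.0069],[0,0,0]],[[-0.0192,0.0038,-0.0083],[0,0,0]],[[-0.0222,0.0044,-0.0096],[0,0,0]],[[-0.0248,0.0049,-0.0107],[0,0,0]],[[-0.027,0.0053,-0.0117],[0,0,0]],[[-0.0288,0.0057,-0.0125],[0,0,0]],[[-0.0301,0.0059,-0.013],[0,0,0]],[[-0.0309,0.0061,-0.0134],[0,0,0]],[[-0.0312,0.0062,-0.0135],[0,0,0]]]}}

```text
clock: 17.25
tool_pos: [369.3, -211.1, 128.1]
orientation: [-3.141, 0.401, 2.947]
contact_force: [-1.0, 0.3, -4.7]
finger_gap: 27.4
finger_force: 58.0
```

```bash
python3 cap.py st scene side
```

```text
17.25 [ 369.3 -211.1  128.1] [-3.1414  0.4014  2.9465] [-1.   0.3 -4.7] [ 0.17  0.73 -0.05] 27.40637390608469 57.99776192754507 [-0.97  0.07  2.19  0.47  0.64 -2.69]
```

```bash
cat > rect.py <<'E'
import sys; from plan import *; from h import proj
def ascii(c,fn,xs,ys):
    im=c["img"]
    for y in ys:
        s=""
        for x in xs:
            u,v=proj(c,fn(x,y)).round().astype(int)
            b,g,r=im[v,u].astype(int); L=(b+g+r)//3
            s+="G" if g>r+8 else ("#" if L<60 else ("." if L<105 else ("o" if L<140 else "O")))
        print(s)
if __name__=="__main__":
    c=dict(np.load(sys.argv[1])); po,q=cmd()
    T=q*Ro.from_euler("ZX",[np.pi,np.pi]).inv()
    print("scoop x84..192 @z25"); ascii(c,lambda x,y:po+T.apply([x,y,25-H]),range(75,196,2),range(-60,61,8))
    fx,fy,w=F["bin"];W=Ro.from_euler("Z",w)
    print("bin x-80..110 @z25"); ascii(c,lambda x,y:np.array([fx,fy,25])+W.apply([x,y,0]),range(-80,112,3),range(-72,73,8))
E
python3 rect.py st_scene.npz; echo SIDE; python3 rect.py st_side.npz
```

```text
scoop x84..192 @z25
GGGGGGGGGGGGGGGGGGGGGGG..###GGGGGGGGGGGGGoooooooooooooooooo..
GGoooOOOOOooGGGGGGG..OOOOOOO..GGG##ooOOOOOOOooooooooooooooo..
GGGooOOOOOOOOOOoo##OOOOOOOOOOOOOO..oooOOOOOOooooooooooo..oOO.
GGGOOOOOOOOOOOOOOoOOOOOOOOOOOOOOOOOOOOOOOOOOOooooooooooo....o
GGGGooOOOOOOOOOOOOOOOOOOOOOOOOOOOOOOOOOOOOOOOoooooooooooooo..
GGGGGOOOOOOOOOOOoooOOOOOOOOOOOOOOOOOOOOOOOOOoooooooooooooooGG
GGG..OOOOOOOOOOOOoooooOOOOOOOOOOOooOOOOOOOOOoooooooooooooo..G
GGG...OOOOOOOOOOOOOOOOOOOOOOOOOOOOooOOOOOOOooooooooooooooo..G
GGGG.OOOOOOOOOOOOOOOOOOOOOOOOOOOOOOOOOOOOOOooooooooooooo...GG
GGGooOOOOOOOOOOOOOOOOOOOOOOOOOOOOOOOOOOOOOOOooooooooooooo..GG
GGGooOOOOOOOOOOOOOOOOOOOOOOOOOOOOO..ooOOOOOOoooooooooooooo..G
GGGGooOOOOOOOOOOOOOOOOOOOOOOOOOOOO.......ooooooooooooooooo..G
GGGGGGGOOOOOGGoooooooooooOOOooooOOOoo#######..##....oooooooGG
GGGGGGGGGGGGGGGGGGGGGGGGGGGGGGGGGGGGGGGG####ooOOO..####.####G
GGGGGGGGGGGGGGGGGGGGGGGGGGGGGGGGGGGGGGGG#####....OOoo.#######
GGGGGGGGGGGGGGGGGGGGGGGGGGGGGGGGGGGGGGGGGGG#####.############
bin x-80..110 @z25
o.GGGGGG...o...#..#######......................oOOOOO........ooo
ooGG
[... 2736 characters left out ...]
GGGGGGGGGGGGG#............oo....oooOOOOOoooooooOoo
.ooooOoooo.....o...o..GGGGG..OOOooooOOOOOOo...oooOOOOoooooooOOoo
..ooOOOOOoo.ooooOOOOoo.GGGG.oOOOOOoOOOOOOOo...oooOOOOOooooooOOoo
.oooOOOOOoo.oooOOOOOoo..GGG..OOOOOoOOOOOOOOo...ooOOOOOooooooOOoo
.oooOOOOOoo..ooooOOOoo.#GGG.oOOOOOooOOOOOOo....ooOOOOoooooooOOo.
.ooooOOOOoo..oooOOOOOo..GGGGoOOOOOoOOOOOOOOo..oooOOOOoo.ooooOOoo
..oooOOOOoo..oooOOOOOo..GGGG.OOOOOoOOOOOOOOoo..ooOOOOOooooooOOoo
..oooOOOOOo..oooOOOOOo..GGGG.oOOOOoOOOOOOOOOOoooOOOOOOOOoOooooo.
.oooOOOOOo..oooOOOOOoo.GGGG.oOOOOOooOOOOOOOOOOOOOOOOOOOOOOooo...
.oooOOOOOoo..ooOOOOOoo.GGGG.oOOOOooOOOOoOOOOoOOOOooOOOooooo.....
..oooOOOOOo..oooOOOOOo.GGGG#..ooooo.............................
```

The rectified views show exactly three dowels side by side in the pocket. The other two lie in the bin at the wall.

```bash
cat >> plan.py <<'E'
def tow(a):
    fr,x,y,z,t,yw=a; fx,fy,w=F[fr]; return ("world",fx+np.cos(w)*x-np.sin(w)*y,fy+np.sin(w)*x+np.cos(w)*y,z,t,w+yw)
E
python3 - <<'E'
from plan import *
a=strike(205,1.2); b=("bin",-240,0,45,12,0); c=("dock",-325,0,60,8,0); d=("dock",-322,0,0,0,0)
L=lin(a,b,14,True)+lin(tow(b),tow(c),34,True)
for k in range(0,48,12): rows(L[k:k+12])
E
```

```text
[[[-0.0004, 0.0, 0.0004], [0.04, 0.15, 0.0]], [[-0.0015, 0.0003, 0.0015], [0.12, 0.59, 0.0]], [[-0.0033, 0.0006, 0.0033], [0.26, 1.27, 0.0]], [[-0.0055, 0.001, 0.0054], [0.43, 2.14, 0.0]], [[-0.008, 0.0015, 0.0079], [0.63, 3.14, 0.0]], [[-0.0108, 0.0021, 0.0106], [0.84, 4.24, 0.0]], [[-0.0137, 0.0027, 0.0134], [1.07, 5.39, 0.0]], [[-0.0165, 0.0032, 0.0161], [1.3, 6.54, 0.0]], [[-0.0192, 0.0038, 0.0187], [1.51, 7.64, 0.0]], [[-0.0217, 0.0042, 0.021], [1.71, 8.65, 0.0]], [[-0.0239, 0.0047, 0.0229], [1.88, 9.51, 0.0]], [[-0.0255, 0.005, 0.0244], [2.02, 10.19, 0.0]]]
12 end [ 343.8 -206.1  152.5]
[[[-0.0011, 0.0002, 0.001], [0.08, 0.44, 0.0]], [[-0.0015, 0.0003, 0.0014], [0.12, 0.6, 0.0]], [[-0.0016, 0.0014, 0.0014], [0.12, 0.61, 0.02]], [[-0.0021, 0.0045, 0.0015], [0.12, 0.64, 0.07]], [[-0.0027, 0.0097, 0.0017], [0.13, 0.68, 0.16]], [[-0.0037, 0.0166, 0.002], [0.14, 0.75, 0.28]], [[-0.0048, 0.0253, 0.0023], [0.16, 0.83, 0.42]], [[-0.0062, 0.0355, 0.0027], [0.17, 0.92, 0.59]], [[-0.0078, 0.0472, 0.0032], [0.19, 1.03, 0.79]], [[-0.0095, 0.0601, 0.0037], [0.21, 1.15, 1.0]], [[-0.0114, 0.07
[... 623 characters left out ...]
[0.26, 1.84, 3.32]], [[-0.0289, 0.2164, 0.0083], [0.28, 2.0, 3.62]]]
12 end [301.6  99.8 165.6]
[[[-0.0022, 0.0169, 0.0006], [0.01, 0.16, 0.28]], [[-0.0043, 0.033, 0.0013], [0.03, 0.31, 0.55]], [[-0.0064, 0.0483, 0.0018], [0.04, 0.45, 0.8]], [[-0.0082, 0.0624, 0.0024], [0.05, 0.58, 1.04]], [[-0.01, 0.0755, 0.0028], [0.06, 0.7, 1.26]], [[-0.0115, 0.0872, 0.0033], [0.07, 0.81, 1.45]], [[-0.0129, 0.0974, 0.0037], [0.08, 0.91, 1.62]], [[-0.014, 0.1061, 0.004], [0.08, 0.99, 1.77]], [[-0.0149, 0.1131, 0.0043], [0.09, 1.05, 1.89]], [[-0.0156, 0.1182, 0.0045], [0.09, 1.1, 1.97]], [[-0.016, 0.1214, 0.0046], [0.1, 1.13, 2.03]], [[-0.0162, 0.1225, 0.0046], [0.1, 1.14, 2.04]]]
12 end [285.3 222.3 170.2]
```

```bash
python3 - <<'E'
from plan import *
a=strike(205,1.2); save(*tcp(*a)); b=("bin",-240,0,45,12,0); c=("dock",-320,0,60,8,0)
B=np.array(tow(b)[1:]);C=np.array(tow(c)[1:]);M=(B+C)/2; M[0]=450; M[2]=60
f=np.arange(1,35)/34; f=f*f*(3-2*f)
bz=[("world",)+tuple((1-t)**2*B+2*t*(1-t)*M+t*t*C) for t in f]
L=lin(a,b,14,True)+bz
for k in range(0,48,12): rows(L[k:k+12])
E
```

```text
[[[-0.0004, 0.0001, 0.0004], [0.03, 0.16, -0.0]], [[-0.0015, 0.0003, 0.0015], [0.12, 0.6, 0.0]], [[-0.0033, 0.0006, 0.0032], [0.25, 1.27, -0.0]], [[-0.0054, 0.0011, 0.0054], [0.42, 2.14, -0.0]], [[-0.008, 0.0016, 0.0079], [0.62, 3.15, -0.0]], [[-0.0108, 0.0021, 0.0106], [0.84, 4.25, 0.0]], [[-0.0136, 0.0027, 0.0134], [1.07, 5.4, 0.0]], [[-0.0165, 0.0033, 0.0161], [1.29, 6.54, 0.0]], [[-0.0192, 0.0038, 0.0187], [1.51, 7.65, 0.0]], [[-0.0217, 0.0043, 0.021], [1.71, 8.65, -0.0]], [[-0.0238, 0.0047, 0.0229], [1.88, 9.52, 0.0]], [[-0.0255, 0.005, 0.0244], [2.01, 10.19, -0.0]]]
12 end [ 343.8 -206.1  152.5]
[[[-0.0011, 0.0002, 0.001], [0.09, 0.44, -0.0]], [[-0.0015, 0.0003, 0.0014], [0.12, 0.6, -0.0]], [[-0.001, 0.0014, 0.0014], [0.12, 0.61, 0.02]], [[0.0003, 0.0046, 0.0017], [0.13, 0.64, 0.07]], [[0.0023, 0.0097, 0.002], [0.14, 0.69, 0.16]], [[0.005, 0.0167, 0.0025], [0.15, 0.75, 0.27]], [[0.0081, 0.0253, 0.0032], [0.16, 0.83, 0.42]], [[0.0116, 0.0355, 0.0039], [0.18, 0.93, 0.59]], [[0.0152, 0.0472, 0.0046], [0.2, 1.03, 0.79]], [[0.0188, 0.0601, 0.0055], [0.22, 1.15, 1.0]], [[0.0223, 0.07
[... 616 characters left out ...]
 [0.26, 1.84, 3.33]], [[-0.0174, 0.2163, 0.0089], [0.28, 2.01, 3.62]]]
12 end [351.9  99.5 168.7]
[[[-0.0063, 0.0169, 0.0003], [0.02, 0.15, 0.29]], [[-0.0129, 0.033, 0.0006], [0.03, 0.3, 0.56]], [[-0.0198, 0.0482, 0.0009], [0.05, 0.45, 0.81]], [[-0.0267, 0.0624, 0.0011], [0.06, 0.58, 1.05]], [[-0.0335, 0.0754, 0.0012], [0.07, 0.7, 1.27]], [[-0.04, 0.0871, 0.0013], [0.08, 0.81, 1.46]], [[-0.0459, 0.0973, 0.0014], [0.08, 0.9, 1.63]], [[-0.0512, 0.106, 0.0014], [0.09, 0.98, 1.78]], [[-0.0555, 0.113, 0.0015], [0.1, 1.05, 1.89]], [[-0.0588, 0.1181, 0.0015], [0.1, 1.1, 1.98]], [[-0.0609, 0.1213, 0.0015], [0.1, 1.13, 2.03]], [[-0.0616, 0.1224, 0.0015], [0.1, 1.14, 2.05]]]
12 end [290.3 222.  170.2]
```

Call:
{"api": "move_arm", "payload": {"motion": [[[-0.0004,0.0001,0.0004],[0.03,0.16,0]],[[-0.0015,0.0003,0.0015],[0.12,0.6,0]],[[-0.0033,0.0006,0.0032],[0.25,1.27,0]],[[-0.0054,0.0011,0.0054],[0.42,2.14,0]],[[-0.008,0.0016,0.0079],[0.62,3.15,0]],[[-0.0108,0.0021,0.0106],[0.84,4.25,0]],[[-0.0136,0.0027,0.0134],[1.07,5.4,0]],[[-0.0165,0.0033,0.0161],[1.29,6.54,0]],[[-0.0192,0.0038,0.0187],[1.51,7.65,0]],[[-0.0217,0.0043,0.021],[1.71,8.65,0]],[[-0.0238,0.0047,0.0229],[1.88,9.52,0]],[[-0.0255,0.005,0.0244],[2.01,10.19,0]]]}}

```text
clock: 18.35
tool_pos: [343.7, -206.1, 152.8]
orientation: [-3.141, 0.219, 2.947]
contact_force: [0.3, -0.6, -3.4]
finger_gap: 27.5
finger_force: 58.0
```

Call:
{"api": "move_arm", "payload": {"motion": [[[-0.0011,0.0002,0.001],[0.09,0.44,0]],[[-0.0015,0.0003,0.0014],[0.12,0.6,0]],[[-0.001,0.0014,0.0014],[0.12,0.61,0.02]],[[0.0003,0.0046,0.0017],[0.13,0.64,0.07]],[[0.0023,0.0097,0.002],[0.14,0.69,0.16]],[[0.005,0.0167,0.0025],[0.15,0.75,0.27]],[[0.0081,0.0253,0.0032],[0.16,0.83,0.42]],[[0.0116,0.0355,0.0039],[0.18,0.93,0.59]],[[0.0152,0.0472,0.0046],[0.2,1.03,0.79]],[[0.0188,0.0601,0.0055],[0.22,1.15,1.0]],[[0.0223,0.0742,0.0064],[0.24,1.28,1.24]],[[0.0255,0.0894,0.0073],[0.26,1.42,1.49]]]}}

```text
clock: 19.35
tool_pos: [369.5, -115.5, 159.8]
orientation: [3.142, 0.195, 2.973]
contact_force: [0.1, 0.1, -3.6]
finger_gap: 27.6
finger_force: 58.0
```

Call:
{"api": "move_arm", "payload": {"motion": [[[0.0027,0.0161,0.0009],[0.03,0.15,0.27]],[[0.0049,0.033,0.0018],[0.05,0.31,0.56]],[[0.0064,0.0505,0.0028],[0.08,0.47,0.85]],[[0.0071,0.0686,0.0036],[0.11,0.64,1.15]],[[0.007,0.087,0.0045],[0.13,0.81,1.46]],[[0.0061,0.1057,0.0053],[0.16,0.98,1.77]],[[0.0042,0.1246,0.006],[0.18,1.16,2.09]],[[0.0015,0.1434,0.0067],[0.2,1.33,2.41]],[[-0.0021,0.1622,0.0074],[0.22,1.5,2.72]],[[-0.0065,0.1806,0.0079],[0.24,1.68,3.03]],[[-0.0116,0.1987,0.0084],[0.26,1.84,3.33]],[[-0.0174,0.2163,0.0089],[0.28,2.01,3.62]]]}}

```text
clock: 20.35
tool_pos: [351.3, 101.1, 168.7]
orientation: [3.141, 0.159, 3.036]
contact_force: [0.0, 0.0, -3.5]
finger_gap: 27.6
finger_force: 58.0
```

Call:
{"api": "move_arm", "payload": {"motion": [[[-0.0063,0.0169,0.0003],[0.02,0.15,0.29]],[[-0.0129,0.033,0.0006],[0.03,0.3,0.56]],[[-0.0198,0.0482,0.0009],[0.05,0.45,0.81]],[[-0.0267,0.0624,0.0011],[0.06,0.58,1.05]],[[-0.0335,0.0754,0.0012],[0.07,0.7,1.27]],[[-0.04,0.0871,0.0013],[0.08,0.81,1.46]],[[-0.0459,0.0973,0.0014],[0.08,0.9,1.63]],[[-0.0512,0.106,0.0014],[0.09,0.98,1.78]],[[-0.0555,0.113,0.0015],[0.1,1.05,1.89]],[[-0.0588,0.1181,0.0015],[0.1,1.1,1.98]],[[-0.0609,0.1213,0.0015],[0.1,1.13,2.03]],[[-0.0616,0.1224,0.0015],[0.1,1.14,2.05]]]}}

```text
clock: 21.35
tool_pos: [290.0, 222.4, 170.2]
orientation: [-3.142, 0.139, 3.072]
contact_force: [0.3, 0.2, -3.7]
finger_gap: 27.5
finger_force: 58.0
```

```bash
python3 cap.py dk scene side wrist; python3 rect.py dk_scene.npz | head -17; python3 - <<'E'
from plan import *
c=("dock",-320,0,60,8,0);d=("dock",-318,0,2,0.5,0);e=("dock",-318,0,-.5,0,0)
L=lin(c,d,18,True)+lin(d,e,4)+[e]*2
for k in (0,12): rows(L[k:k+12])
E
```

```text
21.35 [290.  222.4 170.2] [-3.1416  0.1394  3.0721] [ 0.3  0.2 -3.7] [0.11 0.43 0.07] 27.514641569440595 57.997593339532614 [ 0.37 -0.02  2.09 -0.07  0.95 -1.09]
scoop x84..192 @z25
GGGGGGGGGGGGGGGGGGGGGGGGGGGGGG..GGGoGGGGGGGGGGo..OOOOOOooo.oo
GGGGGGGGGGGGGGGGGGG..##.######GGGGG...#o##o###GGGGGGGGooo..oo
GGG.OOOOOOoOOoo...GooOOOOOOOOOOO..oOOOOOOOOOOOOOooo###GGGGG.G
GG..ooOOOOOOOOOOOOOOOOOOOOOOOOOOoooOOOOOOOOOOOOOooo....#GGGGG
GGGG.OOOOOOOOOOOOooooOOOOOOOOOOOooOOOOOOOOOOOOOoooo...####GGG
GGG..OOOOOOOOOOOooooOOOOOOOOOOOooooOOOOOOOOOOOOOoo......#GGGG
GGGGooOOOOOOOOOOOooOOOOOOOOOOOOOOOOOOOOOOOOOOOOOOooo....GGGGG
GGGoooOOOOOOOOOOOoooOOOOOOOOOOOOOoOOOOOOOOOOOOOOooo....###GGG
GGG...OOOOOOOOOOOoooOOOOOOOOOOOOooooOOOOOOOOOOOooo.....##GGGG
GGG..OOOOOOOOOOOOoooOOOOOOOOOOOOOOoOOOOOOOOOOOOOOoooo..#GGGGG
GGGGoOOOOOOOOOOOOoooOOOOOOOOOOOOOOOOOOOOOOOOOOOOooo....###GGG
GGGooOOOOOOOOOOOOOooOOOOOOOOOOOOOoOOOOOOOOOOOOOOOOooo..##GGGG
GGG..OOOOOOOOOOOOoooOOOOOOOOOOOOOOoooOOOOOOOOOOOOoooo...GGGGG
GG...oooOooOOoOOoOOO....G..G......ooo....G...###..o....###GGG
GGGGGGGGGGGGGGGGGGGGGGGGGGGGGGGGGGGGGGGGGGGGGGGGGG
[... 591 characters left out ...]
5, 4.96, 0.0]], [[0.0122, -0.0009, -0.042], [0.39, 5.54, 0.0]]]
12 end [302.5 221.1 128.2]
[[[0.0012, -0.0, -0.004], [0.04, 0.53, 0.0]], [[0.0022, -0.0001, -0.0076], [0.07, 0.99, 0.0]], [[0.0031, -0.0002, -0.0106], [0.1, 1.38, 0.0]], [[0.0037, -0.0002, -0.0129], [0.12, 1.68, 0.0]], [[0.0042, -0.0002, -0.0144], [0.13, 1.87, 0.0]], [[0.0043, -0.0003, -0.0149], [0.14, 1.94, 0.0]], [[0.0045, -0.0003, -0.0155], [0.15, 2.06, 0.0]], [[0.0048, -0.0003, -0.0162], [0.15, 2.19, 0.0]], [[0.005, -0.0003, -0.0168], [0.16, 2.31, 0.0]], [[0.0053, -0.0003, -0.0174], [0.17, 2.44, 0.0]], [[0.0053, -0.0003, -0.0174], [0.17, 2.44, 0.0]], [[0.0053, -0.0003, -0.0174], [0.17, 2.44, 0.0]]]
12 end [307.8 220.7 110.8]
```

Call:
{"api": "move_arm", "payload": {"motion": [[[0.0002,0,-0.0005],[0.01,0.06,0]],[[0.0006,0,-0.0019],[0.02,0.25,0]],[[0.0012,-0.0001,-0.0041],[0.04,0.55,0]],[[0.0021,-0.0001,-0.0071],[0.07,0.94,0]],[[0.0031,-0.0002,-0.0106],[0.1,1.41,0]],[[0.0043,-0.0003,-0.0146],[0.14,1.94,0]],[[0.0055,-0.0004,-0.0189],[0.18,2.51,0]],[[0.0069,-0.0005,-0.0235],[0.22,3.12,0]],[[0.0082,-0.0006,-0.0282],[0.26,3.74,0]],[[0.0096,-0.0007,-0.0329],[0.31,4.36,0]],[[0.0109,-0.0008,-0.0376],[0.35,4.96,0]],[[0.0122,-0.0009,-0.042],[0.39,5.54,0]]]}}

```text
clock: 22.5
tool_pos: [302.7, 221.1, 127.7]
orientation: [-3.141, 0.041, 3.072]
contact_force: [-0.3, 0.4, -3.7]
finger_gap: 27.7
finger_force: 58.0
```

Call:
{"api": "move_arm", "payload": {"motion": [[[0.0012,0,-0.004],[0.04,0.53,0]],[[0.0022,-0.0001,-0.0076],[0.07,0.99,0]],[[0.0031,-0.0002,-0.0106],[0.1,1.38,0]],[[0.0037,-0.0002,-0.0129],[0.12,1.68,0]],[[0.0042,-0.0002,-0.0144],[0.13,1.87,0]],[[0.0043,-0.0003,-0.0149],[0.14,1.94,0]],[[0.0045,-0.0003,-0.0155],[0.15,2.06,0]],[[0.0048,-0.0003,-0.0162],[0.15,2.19,0]],[[0.005,-0.0003,-0.0168],[0.16,2.31,0]],[[0.0053,-0.0003,-0.0174],[0.17,2.44,0]],[[0.0053,-0.0003,-0.0174],[0.17,2.44,0]],[[0.0053,-0.0003,-0.0174],[0.17,2.44,0]]]}}

```text
clock: 23.5
tool_pos: [308.1, 221.0, 111.3]
orientation: [3.141, 0.001, 3.072]
contact_force: [-3.2, 0.7, 5.9]
finger_gap: 27.4
finger_force: 58.0
```

```bash
python3 cap.py fl scene side; python3 rect.py fl_scene.npz | sed -n 4,8p; python3 - <<'E'
# yellow stop: compare masks with predicted stop centre line
import cv2,numpy as np
from plan import *; from h import proj
fx,fy,w=F["dock"];W=Ro.from_euler("Z",w)
for n in("scene","side"):
    c=dict(np.load(f"fl_{n}.npz")); h=cv2.cvtColor(c["img"],cv2.COLOR_BGR2HSV)
    m=cv2.inRange(h,(22,150,90),(34,255,255)); k,l,s,cc=cv2.connectedComponentsWithStats(m); i=1+s[1:,4].argmax()
    print(n,s[i],cc[i].round(1),cv2.minAreaRect(np.argwhere(l==i)[:,::-1].astype(np.float32)))
    P=np.array([proj(c,np.array([fx,fy,0])+W.apply([x,y,z])) for x in(61,73) for y in(-71,71) for z in(0,30)],np.float32)
    print(" pred",P.round(1).tolist(),cv2.minAreaRect(P))
E
```

```text
23.5 [308.1 221.  111.3] [3.1413e+00 8.0000e-04 3.0717e+00] [-3.2  0.7  5.9] [-0.05  0.48 -0.01] 27.4493817304618 57.99882749095559 [ 0.31  0.16  2.07 -0.    0.91 -1.19]
GGG...OOOOOOOO..o##.OOOOOOOOOOOoooooOOOOOOOOOOOooo...GGGGGGGG
GGGGGoOOOOOOOOOooo..oOOOOOOOOOOoooooOOOOOOOOOOOooo..###GGGGGG
GGGGGOOOOOOOOOOOoooooOOOOOOOOOOOOoooOOOOOOOOOOooo...##GGGGGGG
GGGG.ooOOOOOOOOOooo.OOOOOOOOOOOO...OOOOOOOOOOOOooo...#GGGGGGG
GGGGoooOOOOOOOOOoooooOOOOOOOOOOOoooOOOOOOOOOOOooo...###GGGGGG
scene [320 272  37  30 162] [337.9 286.3] ((338.197021484375, 286.25567626953125), (44.9721794128418, 4.369157791137695), 38.884498596191406)
 pred [[320.8999938964844, 277.79998779296875], [320.8999938964844, 272.29998779296875], [354.5, 304.3999938964844], [355.1000061035156, 299.0], [318.29998779296875, 280.1000061035156], [318.29998779296875, 274.6000061035156], [352.0, 306.8999938964844], [352.5, 301.5]] ((336.4907531738281, 289.37457275390625), (46.912940979003906, 8.071081161499023), 38.49029541015625)
side [346 152  18  28 112] [354.2 165.6] ((353.93780517578125, 165.5362548828125), (31.383962631225586, 4.102949142456055), 59.74356460571289)
 pred [[361.70001220703125, 184.1999969482422], [362.20001220703125, 178.1999969482422], [346.6000061035156, 158.0], [346.79998779296875, 152.0], [364.79998779296875, 183.3000030517578], [365.3999938964844, 177.3000030517578], [349.6000061035156, 157.3000030517578], [349.8999938964844, 151.1999969482422]] ((355.9345703125, 167.58609008789062), (36.15822982788086, 6.673648357391357), 60.00239562988281)
```

```bash
python3 - <<'E'
from plan import *
a=("dock",-318,0,-.5,0,0);b=("dock",-235,.7,-.2,0,0);c=("dock",-190,.7,-.2,0,0)
rows(lin(a,b,12)); rows(lin(b,c,10))
E
```

```text
[[[0.0069, -0.0004, 0.0], [0.0, -0.0, 0.0]], [[0.0138, -0.0009, 0.0], [0.0, -0.0, 0.0]], [[0.0207, -0.0013, 0.0001], [0.0, -0.0, 0.0]], [[0.0276, -0.0017, 0.0001], [0.0, -0.0, 0.0]], [[0.0345, -0.0021, 0.0001], [0.0, -0.0, 0.0]], [[0.0414, -0.0026, 0.0001], [0.0, -0.0, 0.0]], [[0.0483, -0.003, 0.0002], [0.0, -0.0, 0.0]], [[0.0552, -0.0034, 0.0002], [0.0, -0.0, 0.0]], [[0.0621, -0.0039, 0.0002], [0.0, -0.0, 0.0]], [[0.069, -0.0043, 0.0002], [0.0, -0.0, 0.0]], [[0.0759, -0.0047, 0.0003], [0.0, -0.0, 0.0]], [[0.0828, -0.0051, 0.0003], [0.0, -0.0, 0.0]]]
12 end [390.6 215.6 111.1]
[[[0.0045, -0.0003, -0.0], [0.0, -0.0, 0.0]], [[0.009, -0.0007, -0.0], [0.0, -0.0, 0.0]], [[0.0135, -0.001, -0.0], [0.0, -0.0, 0.0]], [[0.018, -0.0013, -0.0], [0.0, -0.0, 0.0]], [[0.0225, -0.0016, -0.0], [0.0, -0.0, 0.0]], [[0.0269, -0.0019, -0.0], [0.0, -0.0, 0.0]], [[0.0314, -0.0022, -0.0], [0.0, -0.0, 0.0]], [[0.0359, -0.0025, -0.0], [0.0, -0.0, 0.0]], [[0.0404, -0.0029, -0.0], [0.0, -0.0, 0.0]], [[0.0449, -0.0032, -0.0], [0.0, -0.0, 0.0]]]
10 end [435.5 212.5 111.1]
```

Call:
{"api": "move_arm", "payload": {"motion": [[[0.0069,-0.0004,0],[0,0,0]],[[0.0138,-0.0009,0],[0,0,0]],[[0.0207,-0.0013,0.0001],[0,0,0]],[[0.0276,-0.0017,0.0001],[0,0,0]],[[0.0345,-0.0021,0.0001],[0,0,0]],[[0.0414,-0.0026,0.0001],[0,0,0]],[[0.0483,-0.003,0.0002],[0,0,0]],[[0.0552,-0.0034,0.0002],[0,0,0]],[[0.0621,-0.0039,0.0002],[0,0,0]],[[0.069,-0.0043,0.0002],[0,0,0]],[[0.0759,-0.0047,0.0003],[0,0,0]],[[0.0828,-0.0051,0.0003],[0,0,0]]]}}

```text
clock: 24.6
tool_pos: [391.3, 215.7, 111.3]
orientation: [-3.142, 0.0, 3.072]
contact_force: [-3.6, 0.8, 5.8]
finger_gap: 27.7
finger_force: 58.0
```

Call:
{"api": "move_arm", "payload": {"motion": [[[0.0045,-0.0003,0],[0,0,0]],[[0.009,-0.0007,0],[0,0,0]],[[0.0135,-0.001,0],[0,0,0]],[[0.018,-0.0013,0],[0,0,0]],[[0.0225,-0.0016,0],[0,0,0]],[[0.0269,-0.0019,0],[0,0,0]],[[0.0314,-0.0022,0],[0,0,0]],[[0.0359,-0.0025,0],[0,0,0]],[[0.0404,-0.0029,0],[0,0,0]],[[0.0449,-0.0032,0],[0,0,0]]]}}

```text
clock: 25.43
tool_pos: [436.0, 212.5, 111.3]
orientation: [-3.142, 0.0, 3.072]
contact_force: [-2.9, -0.7, 6.2]
finger_gap: 27.5
finger_force: 58.0
```

```bash
python3 cap.py p1; python3 - <<'E'
from plan import *
c=("dock",-190,.7,-.2,0,0);d=("dock",-150,.7,-.2,0,0); rows(lin(c,d,12))
E
```

```text
25.4333 [436.  212.5 111.3] [-3.1416e+00  1.0000e-04  3.0716e+00] [-2.9 -0.7  6.2] [0.05 0.53 0.03] 27.466659337159378 57.99776567146182 [ 0.21  0.37  1.78 -0.    0.99 -1.29]
[[[0.0033, -0.0002, -0.0], [0.0, -0.0, 0.0]], [[0.0067, -0.0004, -0.0], [0.0, -0.0, 0.0]], [[0.01, -0.0007, -0.0], [0.0, -0.0, 0.0]], [[0.0133, -0.0009, -0.0], [0.0, -0.0, 0.0]], [[0.0166, -0.0011, -0.0], [0.0, -0.0, 0.0]], [[0.02, -0.0014, -0.0], [0.0, -0.0, 0.0]], [[0.0233, -0.0016, -0.0], [0.0, -0.0, 0.0]], [[0.0266, -0.0018, -0.0], [0.0, -0.0, 0.0]], [[0.0299, -0.0021, -0.0], [0.0, -0.0, 0.0]], [[0.0333, -0.0023, -0.0], [0.0, -0.0, 0.0]], [[0.0366, -0.0025, -0.0], [0.0, -0.0, 0.0]], [[0.0399, -0.0028, -0.0], [0.0, -0.0, 0.0]]]
12 end [475.4 209.7 111.1]
```

Call:
{"api": "move_arm", "payload": {"motion": [[[0.0033,-0.0002,0],[0,0,0]],[[0.0067,-0.0004,0],[0,0,0]],[[0.01,-0.0007,0],[0,0,0]],[[0.0133,-0.0009,0],[0,0,0]],[[0.0166,-0.0011,0],[0,0,0]],[[0.02,-0.0014,0],[0,0,0]],[[0.0233,-0.0016,0],[0,0,0]],[[0.0266,-0.0018,0],[0,0,0]],[[0.0299,-0.0021,0],[0,0,0]],[[0.0333,-0.0023,0],[0,0,0]],[[0.0366,-0.0025,0],[0,0,0]],[[0.0399,-0.0028,0],[0,0,0]]]}}

```text
clock: 26.43
tool_pos: [475.8, 209.7, 111.3]
orientation: [3.142, 0.0, 3.072]
contact_force: [-3.7, 0.3, 4.9]
finger_gap: 27.9
finger_force: 58.0
```

```bash
python3 cap.py p2; python3 - <<'E'
from plan import *
c=("dock",-150,.7,-.2,0,0);d=("dock",-132,.7,-.2,0,0); rows(lin(c,d,9)+[d])
E
```

```text
26.4333 [475.8 209.7 111.3] [3.1416e+00 2.0000e-04 3.0716e+00] [-3.7  0.3  4.9] [0.06 0.54 0.05] 27.883746293229926 57.99757897853851 [ 0.19  0.44  1.68 -0.    1.03 -1.31]
[[[0.002, -0.0001, -0.0], [0.0, -0.0, 0.0]], [[0.004, -0.0003, -0.0], [0.0, -0.0, 0.0]], [[0.006, -0.0004, -0.0], [0.0, -0.0, 0.0]], [[0.008, -0.0005, -0.0], [0.0, -0.0, 0.0]], [[0.01, -0.0007, -0.0], [0.0, -0.0, 0.0]], [[0.012, -0.0008, -0.0], [0.0, -0.0, 0.0]], [[0.014, -0.001, -0.0], [0.0, -0.0, 0.0]], [[0.016, -0.0011, -0.0], [0.0, -0.0, 0.0]], [[0.018, -0.0012, -0.0], [0.0, -0.0, 0.0]], [[0.018, -0.0012, -0.0], [0.0, -0.0, 0.0]]]
10 end [493.4 208.4 111.1]
```

Call:
{"api": "move_arm", "payload": {"motion": [[[0.002,-0.0001,0],[0,0,0]],[[0.004,-0.0003,0],[0,0,0]],[[0.006,-0.0004,0],[0,0,0]],[[0.008,-0.0005,0],[0,0,0]],[[0.01,-0.0007,0],[0,0,0]],[[0.012,-0.0008,0],[0,0,0]],[[0.014,-0.001,0],[0,0,0]],[[0.016,-0.0011,0],[0,0,0]],[[0.018,-0.0012,0],[0,0,0]],[[0.018,-0.0012,0],[0,0,0]]]}}

```text
clock: 27.27
tool_pos: [492.3, 208.6, 111.3]
orientation: [-3.141, -0.004, 3.072]
contact_force: [-13.3, -0.7, 12.7]
finger_gap: 27.7
finger_force: 58.0
```

Call:
{"api": "move_arm", "payload": {"motion": [[[0.001,-0.0001,0],[0,0,0]],[[0.002,-0.0001,0],[0,0,0]],[[0.003,-0.0002,0],[0,0,0]],[[0.003,-0.0002,0],[0,0,0]]]}}

```text
clock: 27.6
tool_pos: [492.7, 208.6, 111.6]
orientation: [-3.14, -0.01, 3.072]
contact_force: [-29.2, -1.4, 23.9]
finger_gap: 27.8
finger_force: 58.0
```

Call:
{"api": "move_arm", "payload": {"motion": [[[-0.001,0.0001,0],[0,0,0]],[[-0.002,0.0001,0.0001],[0,0,0]],[[-0.003,0.0002,0.0002],[0,0,0]],[[-0.003,0.0002,0.0002],[0,0,0]]]}}

```text
clock: 27.93
tool_pos: [492.4, 208.5, 111.3]
orientation: [-3.141, -0.003, 3.072]
contact_force: [-10.9, -1.2, 8.9]
finger_gap: 27.9
finger_force: 58.0
```

```bash
python3 cap.py home scene side; python3 - <<'E'
from plan import *
save([493.4,208.4,111.3],Ro.from_euler("ZX",[3.0716,np.pi]))
E
python3 rect.py home_scene.npz|head -17;python3 rect.py home_side.npz|head -17
```

```text
27.9333 [492.4 208.5 111.3] [-3.1409e+00 -3.0000e-03  3.0717e+00] [-10.9  -1.2   8.9] [-0.02  1.44 -0.11] 27.863045364118314 58.00195539370179 [ 0.18  0.47  1.63  0.    1.05 -1.32]
scoop x84..192 @z25
GGGGGGGGGGGGGGGGGGGGGGGGGGGGGGGGGGGGGGGGGGGGGGGG.#..#..OOOOOO
GGGGGGGGGGGGGGGGGGGGGGGG##G##GGGGGGGGO..O....###GGGG###.OOOOO
GGGGGGOOOOOoOOOO...G.ooOOOOOOOOOO...OOOOOOOOOOOooo..GGGooOOOO
GGGGG.OOOOOOOOOOooo..oOOOOOOOOOOOoooooOOOOOOOOOoo...##ooOOOOO
GGGG##oOOOOOOOOOOO...OOOOOOOOOOOoo.ooOOOOOOOOOOooo...GGoOOOOO
GGGGG.OOOOOOOOOOOooooooOOOOOOOOOooo.oOOOOOOOOOOOO..##G..OOOOO
GGGGGooOOOOOOOOOOooo.OOOOOOOOOOOoooooooOOOOOOOOOoo...GGOOOOOO
GGGGG..OOOOOOOOOOoooooOOOOOOOOOOOo..oOOOOOOOOOOOooo.#G.OOOOOO
GGGGGooOOOOOOOOOOoo...OOOOOOOOOOoooooOOOOOOOOOOOoo...GGOOOOOO
GGGG...OOOOOOOOOOOo.ooOOOOOOOOOOOOooOOOOOOOOOOOOoo...GGOOOOOO
GGGG##oOOOOOOOOOOOOoooOOOOOOOOOOOOooooOOOOOOOOOOoo...GGOOOOOO
GGGGG.OOOOOOOOOOOOo..OOOOOOOOOOOOoooOOOOOOOOOOOOOo..GGGooOOOO
GGGG##OOOOOOOOOOOOOoooOOOOOOOOOOOoooOOOOOOOOOOOOoo..#GGOOOOOO
GGGGGGoo.oooo.OOOOooo........##..o.................###GoOOOOO
GGGGGGGGGGGGGGGGGGGGGGGGGGGGGGG
[... 404 characters left out ...]
OOoooo....#....ooo
GGGG..oooooOOOOoooooooooooOOOOoooooooooooOOOOoooo...##....ooo
GGGGGoooooooOOOoooooooooooOOOooooooooooooOOOoooo....##....ooo
GGGGG..oooooOOOooooo..oooooOOoooooooooooooOooooooo..####.oooo
GGGG..ooooooOOOOooo..ooooooOOOOooo..oooooooooooooo...##..oooo
GGGG..oooooOOOOoooo...ooooOOOOooooooooooooooooooo..####...ooo
GGGG.ooooooOOOOoooo...ooooooOOoooo..oooooOOOOoooo....##..oooo
GGGGG..ooooooOOooooo..ooooooOOooooo..ooooooOOoooo...##....ooo
#GGGG.ooooooOOOOooo...oooooOOOOooo...ooooooOoooo....##....ooo
GGGG....oooooOOoooo....ooooooOooo.....oooooooooo....##....ooo
GGGGG....oooooooooo..##...o.oooo..####............#####..oooo
#GGGGGGGG.........####GGGG##...###GGGGGGG####.GGG######....oo
```

Call:
{"api": "move_arm", "payload": {"motion": [[[0,0,0],[0,0,0]],[[0,0,0],[0,0,0]],[[0,0,0],[0,0,0]],[[0,0,0],[0,0,0]],[[0,0,0],[0,0,0]],[[0,0,0],[0,0,0]],[[0,0,0],[0,0,0]],[[0,0,0],[0,0,0]],[[0,0,0],[0,0,0]],[[0,0,0],[0,0,0]]], "claw": 0.088}}

```text
clock: 28.87
tool_pos: [493.5, 208.5, 111.3]
orientation: [-3.141, -0.0, 3.072]
contact_force: [-0.0, 0.6, -0.7]
finger_gap: 87.8
finger_force: 0.0
```

Call:
{"api": "move_arm", "payload": {"motion": [[[0,0,0.004],[0,0,0]],[[0,0,0.015],[0,0,0]],[[0,0,0.03],[0,0,0]],[[0,0,0.05],[0,0,0]],[[0,0,0.07],[0,0,0]],[[0,0,0.09],[0,0,0]],[[0,0,0.11],[0,0,0]],[[0,0,0.13],[0,0,0]],[[-0.01,0,0.15],[0,0,0]],[[-0.03,0,0.16],[0,0,0]],[[-0.05,0,0.16],[0,0,0]],[[-0.05,0,0.16],[0,0,0]]]}}

```text
clock: 29.87
tool_pos: [441.4, 208.8, 273.3]
orientation: [3.141, 0.002, 3.073]
contact_force: [0.4, -0.1, 1.7]
finger_gap: 88.4
finger_force: 0.0
```

```bash
python3 cap.py end scene side; python3 rect.py end_scene.npz;python3 rect.py end_side.npz|head -17; python3 - <<'E'
# anything else moved? compare with first scene/side picture
import cv2
for n in("scene","side"):
    a=cv2.imread(f"pics/{n}0.png");b=cv2.imread(f"pics/end_{n}.png")
    d=cv2.absdiff(a,b).max(2)>60; d=cv2.morphologyEx(d.astype("uint8"),cv2.MORPH_OPEN,None)
    k,l,s,c=cv2.connectedComponentsWithStats(cv2.dilate(d,None,iterations=3)); print(n,[list(map(int,x)) for x in s[1:]])
E
```

```text
29.8667 [441.4 208.8 273.3] [3.1410e+00 1.9000e-03 3.0726e+00] [ 0.4 -0.1  1.7] [ 0.07 -0.03  0.02] 88.41935832150556 0.0 [ 0.2   0.21  1.55  0.    1.39 -1.3 ]
scoop x84..192 @z25
GGGGGGGGGGGGGGGGGGGGGGGGGGGGGGGGGGGGGGGGGGGGGGGG.#..#..OOOOOO
GGGGGGGGGGGGGGGGGGGGG#####G####GGGGGGO..O....###GGGG###.OOOOO
GGGGGGOOOOOoOOOO...GoOOOOOOOOOOOO...OOOOOOOOOOOooo..GGGooOOOO
GGGGG.OOOOOOOOOOooo..oOOOOOOOOOOOoooooOOOOOOOOOoo...##ooOOOOO
GGGG..oOOOOOOOOOOO...OOOOOOOOOOOoo.ooOOOOOOOOOOooo...GGOOOOOO
GGGGG.OOOOOOOOOOOooooooOOOOOOOOOOoo.oOOOOOOOOOOOO..##G..OOOOO
GGGGGooOOOOOOOOOOo...OOOOOOOOOOOoooooooOOOOOOOOOoo...GGOOOOOO
GGGGG..OOOOOOOOOOoooooOOOOOOOOOOOo..oOOOOOOOOOOOooo.#G.OOOOOO
GGGG#ooOOOOOOOOOOoooooOOOOOOOOOOOOooOOOOOOOOOOOOoo...GGOOOOOO
GGGG...OOOOOOOOOOOo.ooOOOOOOOOOOOOooOOOOOOOOOOOOoo..#GGOOOOOO
GGGG##oOOOOOOOOOOOOoooOOOOOOOOOOOOooooOOOOOOOOOOoo...GGOOOOOO
GGGGGoOOOOOOOOOOOOo..OOOOOOOOOOOOoooOOOOOOOOOOOOOo..##GooOOOO
GGGG##OOOOOOOOOOOOOoooOOOOOOOOOOOoooOOOOOOOOOOOOoo..#GGOOOOOO
GGGGGGoo.oooo.OOOOooo............o....#....#.......###GoOOOOO
GGGGGGGGGGGGGGGGGGGGGGGGGGGGGGGGGGGGGGGGGGGGGGGGGGGG
[... 2123 characters left out ...]
o...ooooooOoooo....##....ooo
GGGG..ooooooOOOoooo....ooooOOOoooo....oooooooooo....####..ooo
GGGGG....oooooooooo..##...o.oooo..####............#####..oooo
#GGGGGG...........##GGGGGG##...###GGGGGGG##...GGG######....oo
scene [[343, 0, 231, 299, 29137], [461, 105, 9, 9, 81], [291, 190, 65, 76, 2701], [230, 194, 11, 11, 117], [236, 207, 19, 16, 248]]
side [[0, 0, 102, 55, 3832], [118, 6, 177, 58, 5528], [259, 68, 43, 71, 1439], [175, 103, 14, 15, 196], [80, 125, 71, 81, 3292], [12, 140, 136, 161, 6857], [152, 140, 65, 70, 2471], [155, 150, 221, 94, 8656], [88, 196, 11, 15, 159], [179, 249, 10, 10, 99], [405, 254, 9, 10, 90], [192, 268, 9, 16, 144], [409, 277, 32, 16, 337], [146, 304, 28, 14, 349]]
```

```bash
python3 -c "
from station import job; print(job.sign_off())"
```

```text
the job is handed in; nothing more can be done
None
```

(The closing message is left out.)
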